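# Check in the chip reader and return it to its pocket

### The job

Check the blue-banded chip reader back in: stand it upright on its rubber foot in the middle of the station's black pad, let go of it, and while it stands there press the station's orange button fully down and release it. Then put the reader away, foot down and fully home, in the empty pocket with the blue label. Do not drop the reader, do not press the button before the reader stands there, and leave the other readers and the other things on the bench where they are.

Things in the scene. Friction and masses are not known exactly. Their poses are not given: they have to be found in the camera images.
- reader_blue: Reader to put away: grey block 140 x 56 x 36 mm, about 0.28 kg, blue head end and band, black rubber foot at one end. Starts lying flat on the table, screen up. Origin: centre of the 140 x 56 underside as it lies; x along the length from foot (-70 mm) to head (+70 mm), y along the 56 mm width, z through the 36 mm thickness to the screen side. Upright means x points up.
- reader_foot (a point): Centre of the flat foot end face of the blue reader (body point -70, 0, 18 mm); axes as the reader's body.
- reader_mid (a point): Middle of the blue reader, its centre of mass (body point 0, 0, 18 mm); axes as the reader's body.
- station: Check-in station fixed to the table: a flat grey plate 250 (x) x 120 (y) x 12 mm high. Origin: centre of its underside, z up. The pad is at its +x end, the button at its -x end. Its place and yaw vary.
- pad (a point): Centre of the 100 x 100 mm black pad, flat and level with the station's top (12 mm above the table); station point (65, 0, 12 mm). The reader is to stand within 35 mm of it.
- check (a joint): Travel of the station's orange spring push button (m): 0 released, 0.006 fully down; grows when pressed straight down; about 5 N holds it fully down; it springs back by itself.
- check_top (a point): Centre of the top of the orange button (36 mm diameter) when it is up or pressed (moves with it); it is pressed along -z. It lies 140 mm from the pad's centre, towards the station's -x end.
- pocket_blue: Open-topped white box, blue rim and labels, fixed. Outside 72 (x) x 52 (y) x 50 mm high, inside 64 x 44 mm, inner floor 5 mm above its origin (centre of underside, 10 mm above the table; z up). Reader goes in foot down, its 56 mm width along the pocket's x, either way round; 95 mm sticks out. Four pockets in a row along y, 85 mm apart, colours in varying order.
- pocket_blue_floor (a point): Centre of the blue pocket's inner floor (15 mm above the table); axes as the pocket.
- pocket_yellow: A pocket of the same size with yellow label and rim, empty; not the blue reader's.
- pocket_red: A pocket of the same size with red label and rim, holding the red reader.
- pocket_green: A pocket of the same size with green label and rim, holding the green reader.
- reader_red: hand-held chip reader, same block shape as the blue one (140 x 56 x 36 mm, 0.28 kg), with red bands, standing in the red pocket; origin: centre of its foot, z up to the head (140 mm). Leave alone.
- reader_green: hand-held chip reader, same block shape as the blue one (140 x 56 x 36 mm, 0.28 kg), with green bands, standing in the green pocket; origin: centre of its foot, z up to the head (140 mm). Leave alone.
- reader_yellow: hand-held chip reader, same block shape as the blue one (140 x 56 x 36 mm, 0.28 kg), with yellow bands, lying on the table at the right; origin: centre of its underside, x towards the head. Leave alone.
- spray: Bottle 66 mm diameter, 190 mm high, blue cap; origin: centre of its base. Leave alone.
- beaker: Clear open beaker 84 mm diameter, 100 mm high; origin: centre of its base. Leave alone.
- paper_roll: White paper roll standing on end, 90 mm diameter, 110 mm high; origin: centre of its base. Leave alone.
- jar: Jar with steel cap, 76 mm diameter, 90 mm high; origin: centre of its base. Leave alone.

How it is judged (in metres and radians):
On the way, in this order (a step that is already met when the one before it is completed fails the run):
1. the blue reader stands upright on the pad, let go (angle between reader_blue's own x axis and vertical below 0.12 rad and horizontal distance between reader_foot and pad below 0.035 m and z of reader_foot in the frame of pad between -0.006 and 0.006 m and contact force between the fingers and reader_blue below 0.1 N and linear speed of reader_blue below 0.03 m/s), for 0.2 s.
2. the button is pressed fully down while the reader stands on the pad by itself (angle between reader_blue's own x axis and vertical below 0.12 rad and horizontal distance between reader_foot and pad below 0.035 m and z of reader_foot in the frame of pad between -0.006 and 0.006 m and contact force between the fingers and reader_blue below 0.1 N and value of joint check above 0.005 m), for 0.02 s.
3. the button is released with the reader still standing on the pad (angle between reader_blue's own x axis and vertical below 0.12 rad and horizontal distance between reader_foot and pad below 0.035 m and z of reader_foot in the frame of pad between -0.006 and 0.006 m and value of joint check below 0.0015 m), for 0.1 s.
At the end, for the whole second after the job is handed in: The blue reader stands foot down in the blue pocket: foot centre within 12 mm of the pocket's axis in its x and y and within 6 mm of its floor, leaning less than 0.25 rad, at rest and let go; the button is up (angle between reader_blue's own x axis and vertical below 0.25 rad and x of reader_foot in the frame of pocket_blue_floor between -0.012 and 0.012 m and y of reader_foot in the frame of pocket_blue_floor between -0.012 and 0.012 m and z of reader_foot in the frame of pocket_blue_floor between -0.006 and 0.006 m and linear speed of reader_blue below 0.02 m/s and angular speed of reader_blue below 0.2 rad/s and contact force between the fingers and reader_blue below 0.1 N and value of joint check below 0.0015 m); the robot touches nothing.
It fails at once if the red or green reader displaced more than 20 mm (distance of any of reader_red, reader_green from where it was at the start of the episode above 0.02 m).
It fails at once if the yellow reader, spray bottle, beaker, paper roll or jar displaced more than 30 mm (distance of any of reader_yellow, spray, beaker, paper_roll, jar from where it was at the start of the episode above 0.03 m).
It fails at once if the blue reader dropped (moving faster than 0.6 m/s while no finger touches it) (contact force between the fingers and reader_blue below 0.1 N and linear speed of reader_blue above 0.6 m/s).
It fails at once if the button pressed fully down with the reader not standing upright on the pad (value of joint check above 0.005 m and not (angle between reader_blue's own x axis and vertical below 0.12 rad and horizontal distance between reader_foot and pad below 0.035 m and z of reader_foot in the frame of pad between -0.006 and 0.006 m)).
It also fails if it takes over 70 s, if anything falls off the work surface, if the arm or the gripper's body presses on something with over 40 N, if the wrist force passes 120 N, or if a joint passes its speed limit or range.

### The arm

A 6-joint arm with a two-finger parallel gripper is mounted at the origin on the work surface. World frame = base frame: x ahead of the robot, y to its left, z up, the work surface at z = 0. Lengths are in mm, angles in rad, forces in N, time in s.
With the tool pointing down it reaches from about 150 to 775 mm from the base axis. Payload 6.1 kg.
Tool frame: the origin (TCP) lies at the very end of the fingers, on their centre line; the grasp point (between the pads) lies 19 mm behind it; z points along the fingers, y is the line along which they close (so a half turn about z gives the same grasp; the last joint's range is limited). The gripper opens to 85 mm and grips with 20 to 120 N. Pads are 22 mm wide; open, the fingers measure 114 mm over their backs; the gripper's body (76 mm by 85 mm) begins 54 mm behind the grasp point. The pads swing forward as they close: fully open they stand 13 mm farther back than shut.
Start: joints at [1.275, 0.126, -0.04, 1.405, 0, 1.571], TCP at [153.034, 502.184, 231.295] pointing down, gripper open.
Joint ranges: [-2.72, 2.72], [-0.95, 1.95], [-1.27, 1.35], [-1.78, 2.02], [-1.46, 1.47], [-3.14, 3.14]. Speed limits (rad/s): [2.39, 2.39, 3.01, 3.14, 3.14, 3.14].

### API

Orientations are given as a unit quaternion [w, x, y, z].
In Python, from rig import read_state, cams, job_done gives the robot as it stands.
- The arm moves only by the shell command python3 -m handwheel 'ROWS' [FORCE]. ROWS is JSON, a list of rows, each an object with "offset": the shift along the tool's x, y, z in mm, a list of three; "twist": the turn, a rotation vector about the tool's x, y, z in degrees, a list of three; "jaw": the finger opening in mm, from 0 to 85.4. In form: [{"offset": [x, y, z], "twist": [ax, ay, az], "jaw": jaw}, ...]. A call has 1 to 5 rows; each row shifts and turns the commanded pose from where the row before left it, along the tool's axes as they then stand; what a row does not reach is not made up. A row lasts 1/10 s, in which the tool goes at most 50 mm and 8.59 degrees, less where a joint would pass 70% of its speed; a pose out of reach is approached as far as the arm can. A call with a gripper value outside its range is refused whole. The fingers move at their own pace and stop on an object; FORCE is the grip in N (left out, the last holds). Time passes only in rows, so rows that do not move let the fingers close. It gives the time, the measured TCP pose, the force, the opening and the grip force at its end, in the units of the state.
- read_state(): the state, without advancing time (a new reading comes with each control period).
- cams.get_image(name): name is "scene" or "top"; returns a dict with "pixels" (400x640x3 uint8, red, green, blue), "fx", "fy", "cx", "cy" (pixels), "R" (3x3) and "t" (3): a world point X has camera coordinates R X + t. Camera axes: x right, y down, z forward; pixel columns grow to the right and rows downward; lengths in mm; the calibration is good to about 2 mm. A picture is of the moment at which its call begins. There is no depth.
- job_done(): hands the job in; it is judged then, once.
Trained networks look in a picture, given as the dict that the camera call returned (one of the last four; its "shot" number tells which), for a name from the list of things; names that differ only in an ending like _2 or _b are one class to them, and where a whole thing is asked for, a point or a joint stands for the part that bears it (a point fixed in the world has none). Each returns a list of dicts, best first, with "score" (0 to 1); they miss things now and then, are a little off and sometimes report something else, mostly with a low value. They report only what shows in the picture. A call takes as long as a camera call.
- cams.find_in(picture, thing): "box" ([left, top, width, height] in pixels, round what is visible of it).
- cams.trace(picture, thing): "mask" (400x640 bool, what is visible of it) and "box" ([left, top, width, height] in pixels, round what is visible of it).
The state is a dict: "time_s": time; "q": joint angles; "joint_velocities": joint speeds; "tau": joint torques, N m; "tool_pos": TCP position; "eef_rot": TCP orientation; "contact_force": force on the tool from outside, world axes, zero at the start; "wrist_torque": the same for the moment, N m; "width": finger opening in mm; "gripper_force": force on a finger pad.
Only numpy, scipy, OpenCV 4.12 (cv2) and the standard library are available. Lean on these libraries where they do the work, as an engineer would, in place of code of your own. Each camera call takes 0.05 s, during which the arm holds its last target. There are 200 camera calls.

## Working session

There is one attempt and no reset: what is moved stays moved. The work goes in short steps, Python scripts to look and compute and a shell command to move; the robot and the scene stay as the last step left them, time stands still between calls to the robot, and variables do not carry over. Pictures are saved under pics/ and viewed, at most 10 in all, crops included, and the job is handed in when it is done.

```bash
ls; mkdir -p pics; cat > h.py <<'E'
import numpy as np,cv2
from rig import read_state,cams,job_done
def save(p,f): cv2.imwrite(f,cv2.cvtColor(p["pixels"],cv2.COLOR_RGB2BGR))
def ray(p,u,v):
    R=np.array(p["R"]);t=np.array(p["t"])
    d=R.T@np.array([(u-p["cx"])/p["fx"],(v-p["cy"])/p["fy"],1]);return -R.T@t,d
def atz(p,u,v,z):
    c,d=ray(p,u,v);return c+d*(z-c[2])/d[2]
def proj(p,X):
    c=np.array(p["R"])@np.array(X,float)+np.array(p["t"]);return p["fx"]*c[0]/c[2]+p["cx"],p["fy"]*c[1]/c[2]+p["cy"]
def tri(p1,uv1,p2,uv2):
    c1,d1=ray(p1,*uv1);c2,d2=ray(p2,*uv2)
    s=np.linalg.lstsq(np.c_[d1,-d2],c2-c1,rcond=None)[0]
    a,b=c1+d1*s[0],c2+d2*s[1];return (a+b)/2,np.linalg.norm(a-b)
E
python3 - <<'E'
from h import *
np.set_printoptions(precision=1,suppress=True)
P={n:cams.get_image(n) for n in("scene","top")}
for n,p in P.items():
    save(p,f"pics/{n}0.png");print(n,p["fx"],ray(p,p["cx"],p["cy"]),p["cx"],p["cy"])
    for th in["reader_blue","station","check_top","pocket_blue","pocket_yellow","pocket_red","pocket_green","reader_red","reader_green","reader_yellow","spray","beaker","paper_roll","jar"]:
        r=cams.trace(p,th)
        for q in r[:2]:
            ys,xs=np.nonzero(q["mask"]);u,v=xs.mean(),ys.mean()
            print(th,round(q["score"],2),q["box"],np.array([u,v]),atz(p,u,v,0)[:2])
print(read_state())
E
```

```text
pics
scene 455.80541309471346 (array([1206.8, -400. , 1048.3]), array([-0.5,  0.3, -0.8])) 320.17611765035673 202.0767357815456
reader_blue 0.7 [355.0, 149.8, 23.1, 41.4] [366.5 167.8] [425.  249.3]
station 0.84 [210.1, 208.9, 56.8, 84.3] [238.7 250. ] [ 494.3 -229.5]
check_top 0.75 [433.6, 111.2, 26.9, 54.2] [448.5 138.3] [459.  562.8]
check_top 0.68 [226.0, 219.1, 12.6, 8.7] [232.1 221.9] [ 396.3 -204.1]
pocket_blue 0.57 [337.0, 216.0, 25.2, 37.7] [350.2 233.1] [608.9  62.4]
pocket_yellow 0.55 [389.2, 192.7, 25.5, 33.2] [401.  207.8] [612.3 240.9]
pocket_red 0.7 [359.0, 209.8, 32.7, 30.9] [375.1 225.2] [623.6 138.6]
pocket_green 0.61 [309.4, 234.7, 30.4, 30.7] [323.8 252.3] [624.2 -34.9]
pocket_green 0.32 [357.3, 146.9, 22.1, 43.0] [366.3 167.3] [422.9 250. ]
reader_red 0.66 [366.9, 183.0, 22.2, 45.6] [378.1 205. ] [567.8 190.1]
reader_red 0.25 [147.8, 295.3, 64.7, 46.3] [177.2 318.9] [ 598.9 -445.2]
reader_green 0.81 [311.7, 209.0, 26.4, 40.9] [323.6 230.7] [562.2   3. ]
reader_green 0.72 [210.9, 209.1, 60.0, 84.5] [238.8 249.7] [ 493.7 -228.9]
reader_yellow 0.88 [147.9, 294.4, 62
[... 1401 characters left out ...]
4] [312.4 170.3] [635.1  55.7]
beaker 0.84 [161.6, 241.3, 34.5, 25.4] [178.6 253.5] [356.2 501.9]
paper_roll 0.8 [198.1, 147.1, 31.3, 28.9] [213.3 162.2] [666.6 395.9]
jar 0.71 [452.8, 220.9, 32.3, 21.4] [467.1 231. ] [ 423.8 -458.7]
jar 0.69 [334.5, 154.4, 11.0, 22.6] [338.9 166. ] [649.5 -35.1]
{'time_s': 1.5, 'q': array([ 1.3,  0.1, -0. ,  1.4, -0. ,  1.6]), 'joint_velocities': array([-0.,  0.,  0.,  0., -0.,  0.]), 'tau': array([  0. , -43.6,  35.3,   0. ,   0. ,   0. ]), 'tool_pos': array([153. , 502.2, 231.3]), 'eef_rot': array([ 0. ,  0.1,  1. , -0. ]), 'contact_force': array([0.1, 0.5, 0.1]), 'wrist_torque': array([-0.1,  0. , -0.1]), 'gripper_force': 0.0, 'width': 85.23394125734306}
```

```bash
python3 - <<'E'
import cv2
a=cv2.imread("pics/top0.png")[140:265,150:490];b=cv2.imread("pics/scene0.png")[95:345,120:480]
cv2.imwrite("pics/c1.png",cv2.resize(a,(800,294),interpolation=cv2.INTER_CUBIC))
cv2.imwrite("pics/c2.png",cv2.resize(b,(800,556),interpolation=cv2.INTER_CUBIC))
E
```

```text
(no output)
```

View pics/c1.png

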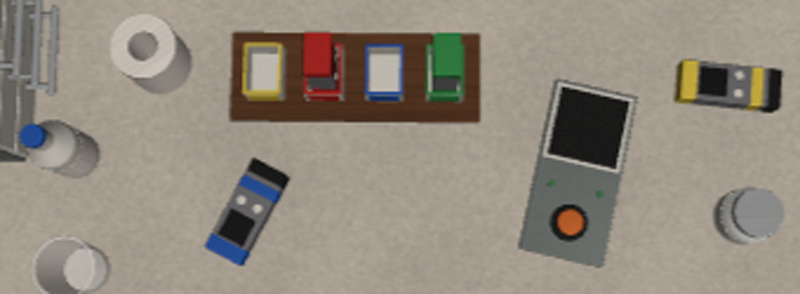

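View pics/c2.png

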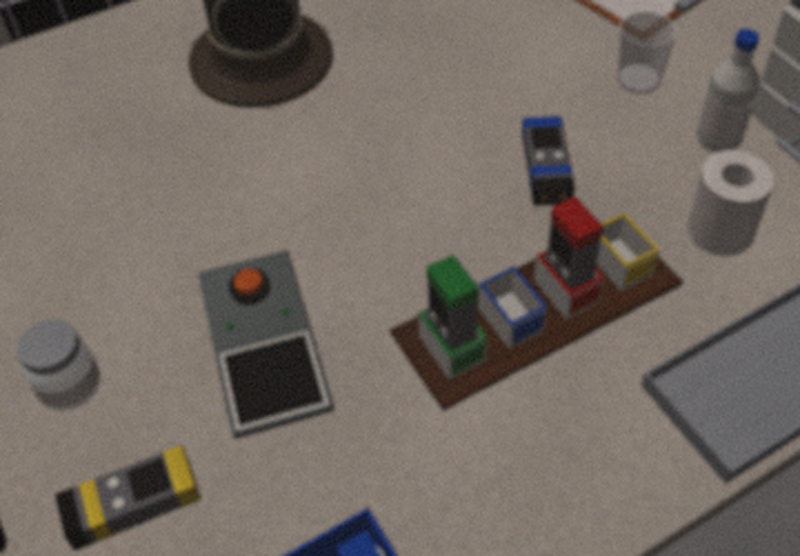

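The top view (crop scaled ×2.35) shows the blue reader at about (248,212) with its foot up-right. The station is at (578,172), with its button near (569,222) and the pad near (590,125). The blue pocket is at (384,72), between red and green. The scene view agrees. Next I fit box models to the masks in both views.

```bash
cat > fit.py <<'E'
from h import *
from scipy.optimize import minimize
np.set_printoptions(precision=2,suppress=True)
def corners(p,dims):
    x,y,z,a=p;L,W,H=dims;c,s=np.cos(a),np.sin(a)
    return [[x+c*i*L/2-s*j*W/2,y+s*i*L/2+c*j*W/2,z+k*H] for i in(-1,1) for j in(-1,1) for k in(0,1)]
def sil(P,X,S=4):
    uv=np.array([proj(P,x) for x in X]);h=cv2.convexHull(((uv+.5)*S*16).astype(np.int32))
    m=np.zeros((400*S,640*S),np.uint8);cv2.fillConvexPoly(m,h,1,shift=4);return m
def fit(Ps,masks,p0,dims,S=4):
    M=[cv2.resize(m.astype(np.uint8),None,fx=S,fy=S,interpolation=cv2.INTER_NEAREST) for m in masks]
    sc=np.array([1,1,1,.01])
    def cost(d):
        t=0
        for P,m in zip(Ps,M):
            s=sil(P,corners(d*sc,dims),S);t+=1-(s&m).sum()/(s|m).sum()
        return t
    p=np.array(p0)/sc
    for step in(12,5,2):
        r=minimize(cost,p,method="Nelder-Mead",options=dict(initial_simplex=np.vstack([p]+[p+step*e for e in np.eye(4)]),maxiter=120));p=r.x
    return p*sc,r.fun
E
python3 - <<'E'
from fit import *
Ps=[cams.get_image(n) for n in("top","scene")]
def best(P,th): return cams.trace(P,th)[0]["mask"]
for th,p0,d in[("reader_blue",[433,250,0,2.6],(140,56,36)),("station",[483,-220,0,-.2],(250,120,12)),("pocket_blue",[620,55,10,0],(72,52,50))]:
    ms=[best(P,th) for P in Ps]
    p,f=fit(Ps,ms,p0,d);print(th,p,f)
    for P,m in zip(Ps,ms): print("  single",fit([P],[m],p,d))
B=[]
for P in Ps:
    img=P["pixels"].astype(int);hsv=cv2.cvtColor(P["pixels"],cv2.COLOR_RGB2HSV)
    m=(hsv[...,0]<15)&(hsv[...,1]>150)&(hsv[...,2]>100)
    n,l,st,ce=cv2.connectedComponentsWithStats(m.astype(np.uint8))
    o=[(st[i,4],ce[i]) for i in range(1,n) if st[i,4]>20];print(o)
for P in Ps:
    for q in cams.trace(P,"check_top"): print(q["score"],q["box"])
# board edges
s=read_state();print(s["eef_rot"],s["q"],s["tool_pos"])
E
```

```text
reader_blue [430.9  244.33  -5.68   2.64] 0.2060674186657332
  single (array([435.54, 252.06, -30.6 ,   2.66]), np.float64(0.05826611324301045))
  single (array([422.7 , 249.56, -15.98,   2.64]), np.float64(0.04563099104808688))
station [ 485.91 -223.81   -4.98   -0.25] 0.12256469507269718
  single (array([ 489.25, -223.24,  -18.92,   -0.25]), np.float64(0.0343330793562836))
  single (array([ 479.35, -225.73,  -13.23,   -0.23]), np.float64(0.022727272727272707))
pocket_blue [625.46  52.37   2.63   0.03] 0.189777556231724
  single (array([627.26,  54.43,   4.13,  -0.  ]), np.float64(0.043198240653471554))
  single (array([625.11,  50.27,   3.62,   0.01]), np.float64(0.051914823374050845))
[(np.int32(216), array([284.5 , 162.42])), (np.int32(50), array([288.2 , 175.56])), (np.int32(94), array([392.02, 234.05])), (np.int32(56), array([163.07, 281.75])), (np.int32(30), array([145.07, 281.2 ])), (np.int32(36), array([ 85.44, 294.39])), (np.int32(43), array([169.  , 305.88])), (np.int32(24), array([ 80.08, 310.25]))]
[(np.int32(22), array([79.36, 10.91])), (np.int32(46), array([ 6.65, 22.89])), (np.int32(186), array([379.13, 192.47])), (np.int32(90), array([230.93, 220.49]))]
0.59 [228.0, 217.2, 9.7, 11.9]
0.18 [430.5, 163.9, 38.0, 46.0]
[ 0.    0.15  0.99 -0.  ] [ 1.27  0.13 -0.04  1.41 -0.    1.57] [153.05 502.2  231.28]
```

```bash
python3 - <<'E'
from fit import *
Ps=[cams.get_image(n) for n in("top","scene")]
print("button",tri(Ps[0],(392.02,234.05),Ps[1],(230.93,220.49)),atz(Ps[0],392.02,234.05,24),atz(Ps[1],230.93,220.49,24))
# pad: dark region near (545,-240)
def comp(P,m,X):
    n,l,st,ce=cv2.connectedComponentsWithStats(m.astype(np.uint8));u,v=map(int,proj(P,X))
    return l==l[v,u] if l[v,u] else None
uvp=[]
for P,X in zip(Ps,[(550,-235,12)]*2):
    g=P["pixels"].max(2);m=comp(P,g<60,X)
    c,s,a=cv2.minAreaRect(np.argwhere(m)[:,::-1].astype(np.float32));q=cv2.boxPoints((c,s,a))
    W=np.array([atz(P,*x,12) for x in q]);ys,xs=np.nonzero(m)
    print("pad",m.sum(),atz(P,xs.mean(),ys.mean(),12),W[:,:2].round(1).tolist());uvp.append((xs.mean(),ys.mean()))
print(tri(Ps[0],uvp[0],Ps[1],uvp[1]))
# colour masks of blue
for P in Ps:
    hsv=cv2.cvtColor(P["pixels"],cv2.COLOR_RGB2HSV)
    m=(abs(hsv[...,0].astype(int)-112)<12)&(hsv[...,1]>130)&(hsv[...,2]>60)
    n,l,st,ce=cv2.connectedComponentsWithStats(m.astype(np.uint8),connectivity=8)
    for i in range(1,n):
        if st[i,4]>8: 
            ys,xs=np.nonzero(l==i);b=[xs.min(),ys.min(),xs.max(),ys.max()];print(st[i,4],ce[i],b,atz(P,*ce[i],36)[:2],atz(P,(b[0]+b[2])/2,(b[1]+b[3])/2,60)[:2])
ms=[]
for P in Ps:
    for th in("reader_blue","station","pocket_blue"):
        m=cams.trace(P,th)[0]["mask"]
        P["pixels"][...]=P["pixels"]
        e=cv2.findContours(m.astype(np.uint8),0,1)[0];cv2.drawContours(P["pixels"],e,-1,(255,255,0),1)
im=[cv2.resize(Ps[0]["pixels"][145:265,230:430],(800,480),interpolation=0)]
save({"pixels":im[0]},"pics/c3.png")
E
```

```text
button (array([ 412.58, -207.42,   27.46]), np.float64(5.831482127164088)) [ 413.88 -205.2    24.  ] [ 408.55 -209.41   24.  ]
pad 830 [ 549.47 -237.38   12.  ] [[512.4, -179.0], [608.3, -202.1], [586.7, -296.3], [491.3, -272.4]]
pad 1093 [ 551.6  -243.99   12.  ] [[492.6, -281.3], [515.2, -185.0], [607.8, -208.3], [584.9, -299.8]]
(array([ 549.4 , -240.78,    6.7 ]), np.float64(5.298137710724224))
25896 [309.83  19.79] [np.int64(0), np.int64(0), np.int64(639), np.int64(43)] [1169.23   61.56] [1148.02   27.35]
1873 [428.4  101.11] [np.int64(397), np.int64(76), np.int64(463), np.int64(124)] [ 864.57 -341.45] [ 859.1  -341.03]
76 [310.59 173.37] [np.int64(305), np.int64(159), np.int64(320), np.int64(182)] [616.84  60.72] [621.2   53.69]
86 [163.5 197.4] [np.int64(159), np.int64(193), np.int64(168), np.int64(202)] [539.94 548.34] [535.7  539.46]
80 [260.25 219.94] [np.int64(252), np.int64(215), np.int64(268), np.int64(225)] [462.42 226.3 ] [459.62 223.6 ]
110 [246.11 245.76] [np.int64(238), np.int64(240), np.int64(255), np.int64(252)] [378.46 271.12] [376.49 265.6 ]
50 [455.62 111.74] [np.int64(452), np.int64(109), np.int64(460), np.int64(115)] [396.51 641.16] [417.41 616.62]
56 [363.93 149.66] [np.int64(356), np.int64(148), np.int64(371), np.int64(151)] [382.55 266.4 ] [400.8  249.88]
52 [367.1 170.9] [np.int64(359), np.int64(169), np.int64(375), np.int64(173)] [463.67 221.  ] [481.46 205.81]
1832 [275.06 367.55] [np.int64(225), np.int64(325), np.int64(314), np.int64(399)] [ 844.85 -300.06] [ 836.35 -307.05]
193 [214.01 388.1 ] [np.int64(202), np.int64(366), np.int64(225), np.int64(399)] [ 814.54 -432.9 ] [ 812.56 -428.43]
```

View pics/c3.png

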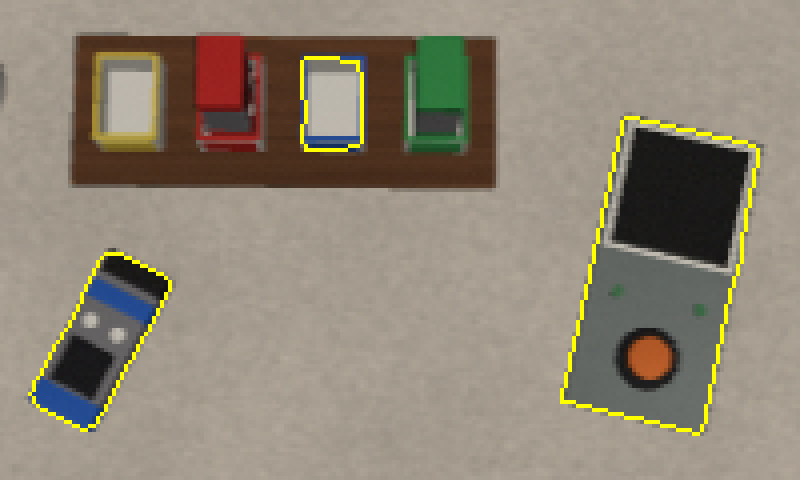

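Both contours fit tightly. The two views differ by about 5 mm in y, so I average them: reader (431,247) with yaw 2.64, pad (550,-241), button (412,-207), pocket about (626,53). Next is a small twist to find the sign of joint 6.

```bash
cat > go.py <<'E'
# usage: go.py x y z [azimuth_of_tool_y_deg | H az_of_tool_z_deg (horizontal, tool x up/down)]: offset/twist in tool axes to reach target
import sys
from h import *
from scipy.spatial.transform import Rotation as Ro
np.set_printoptions(precision=2,suppress=True)
s=read_state();w,x,y,z=s["eef_rot"];R=Ro.from_quat([x,y,z,w]).as_matrix()
print("t",round(s["time_s"],2),"pos",s["tool_pos"],"q",np.degrees(s["q"]),"w",round(s["width"],1),"gf",s["gripper_force"],"F",s["contact_force"]);print("axes",R.T.tolist() and np.array(R.T))
a=sys.argv[1:]
if a:
    d=np.array(a[:3],float)-s["tool_pos"];print("offset now",R.T@d)
    if len(a)==4:
        f=np.radians(float(a[3]));Y=np.array([np.cos(f),np.sin(f),0]);Z=np.array([0,0,-1.])
    if len(a)==5:
        f=np.radians(float(a[4]));Z=np.array([np.cos(f),np.sin(f),0]);X=np.array([0,0,1.])*np.sign(float(a[3]));Y=np.cross(Z,X)
    if len(a)>3:
        T=np.c_[np.cross(Y,Z),Y,Z];print("twist deg",np.degrees(Ro.from_matrix(R.T@T).as_rotvec()),"offset after twist",T.T@d)
E
python3 -m handwheel '[{"offset":[0,0,0],"twist":[0,0,-5],"jaw":85},{"offset":[0,0,0],"twist":[0,0,-5],"jaw":85}]' 40; python3 go.py 431 247 130 61; python3 go.py 431 247 130 241
```

```text
time_s: 2.6
tool_pos: [153.0, 502.2, 231.3]
eef_rot: [0.0, 0.059, 0.998, 0.0]
contact_force: [0.8, -0.2, -0.4]
width: 85.2
gripper_force: 0.0
t 2.6 pos [153.04 502.2  231.29] q [73.05  7.21 -2.27 80.52 -0.   79.8 ] w 85.2 gf 0.0 F [ 0.85 -0.24 -0.38]
axes [[-0.99  0.12 -0.  ]
 [ 0.12  0.99  0.  ]
 [ 0.    0.   -1.  ]]
offset now [-306.01 -220.78  101.3 ]
twist deg [ 0.    0.   22.26] offset after twist [-366.83  -88.44  101.29]
t 2.6 pos [153.04 502.2  231.29] q [73.05  7.21 -2.27 80.52 -0.   79.8 ] w 85.2 gf 0.0 F [ 0.85 -0.24 -0.38]
axes [[-0.99  0.12 -0.  ]
 [ 0.12  0.99  0.  ]
 [ 0.    0.   -1.  ]]
offset now [-306.01 -220.78  101.3 ]
twist deg [  -0.      0.   -157.74] offset after twist [366.83  88.44 101.29]
```

```bash
for i in 1 2 3; do python3 -m handwheel '[{"offset":[0,0,0],"twist":[0,0,-8],"jaw":85},{"offset":[0,0,0],"twist":[0,0,-8],"jaw":85},{"offset":[0,0,0],"twist":[0,0,-8],"jaw":85},{"offset":[0,0,0],"twist":[0,0,-8],"jaw":85},{"offset":[0,0,0],"twist":[0,0,-8],"jaw":85}]' >/dev/null; done; python3 -m handwheel '[{"offset":[0,0,0],"twist":[0,0,-8],"jaw":85},{"offset":[0,0,0],"twist":[0,0,-8],"jaw":85},{"offset":[0,0,0],"twist":[0,0,-8],"jaw":85},{"offset":[0,0,0],"twist":[0,0,-8],"jaw":85},{"offset":[0,0,0],"twist":[0,0,-6.7],"jaw":85}]'>/dev/null; python3 go.py 423 249 130 242
```

```text
t 4.6 pos [153.03 502.21 231.31] q [ 73.05   7.21  -2.27  80.52   0.   -79.01] w 85.4 gf 0.0 F [-0.69 -0.22  0.07]
axes [[ 0.88 -0.47 -0.  ]
 [-0.47 -0.88 -0.  ]
 [ 0.    0.   -1.  ]]
offset now [357.14  97.2  101.3 ]
twist deg [-0.    0.    0.06] offset after twist [357.24  96.83 101.31]
```

```bash
python3 -m handwheel '[{"offset":[30,8,0],"twist":[0,0,0],"jaw":85},{"offset":[40,11,10],"twist":[0,0,0],"jaw":85},{"offset":[40,11,10],"twist":[0,0,0],"jaw":85},{"offset":[40,11,10],"twist":[0,0,0],"jaw":85},{"offset":[40,11,10],"twist":[0,0,0],"jaw":85}]' >/dev/null;  python3 -m handwheel '[{"offset":[40,11,10],"twist":[0,0,0],"jaw":85},{"offset":[40,11,10],"twist":[0,0,0],"jaw":85},{"offset":[40,11,20],"twist":[0,0,0],"jaw":85},{"offset":[40,12,20],"twist":[0,0,0],"jaw":85},{"offset":[7,0,11],"twist":[0,0,0],"jaw":85}]' >/dev/null
python3 -m handwheel '[{"offset":[0,0,0],"twist":[0,0,0],"jaw":85}]' >/dev/null; python3 go.py 423 249 130 242
python3 - <<'E'
from h import *
a=cams.get_image("top");b=cams.get_image("scene")
I=np.hstack([cv2.resize(a["pixels"][190:270,215:315],(400,320)),cv2.resize(b["pixels"][90:195,310:415],(320,320))])
save({"pixels":I},"pics/c4.png")
s=read_state()["tool_pos"];print([proj(p,s) for p in(a,b)])
E
```

```text
t 5.7 pos [421.51 246.39 118.67] q [  30.3     4.83  -19.15   66.19    0.01 -121.29] w 84.8 gf 0.0 F [-0.19  0.66  0.13]
axes [[ 0.88 -0.48 -0.  ]
 [-0.48 -0.88  0.  ]
 [-0.   -0.   -1.  ]]
offset now [  0.05  -2.97 -11.34]
twist deg [ 0.14  0.1  -0.41] offset after twist [  0.09  -3.   -11.33]
[(np.float64(249.0029544955268), np.float64(230.37919899524232)), (np.float64(368.369189830964), np.float64(139.01926466651094))]
```

View pics/c4.png

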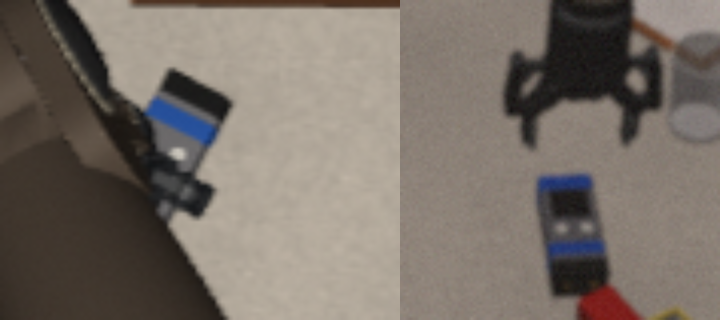

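The fingers straddle the reader: the tips are at scene pixels of about (353,137) and (386,137), and the projected TCP is (368,139), so the calibration is good. Now I descend and grip.

```bash
python3 -m handwheel '[{"offset":[0,-1,30],"twist":[0,0,0],"jaw":85},{"offset":[0,0,30],"twist":[0,0,0],"jaw":85},{"offset":[0,0,30],"twist":[0,0,0],"jaw":85},{"offset":[0,0,12],"twist":[0,0,0],"jaw":85},{"offset":[0,0,0],"twist":[0,0,0],"jaw":85}]'; python3 go.py 423 249 4
python3 -m handwheel '[{"offset":[0,0,11],"twist":[0,0,0],"jaw":85},{"offset":[0,0,0],"twist":[0,0,0],"jaw":40},{"offset":[0,0,0],"twist":[0,0,0],"jaw":40},{"offset":[0,0,0],"twist":[0,0,0],"jaw":40},{"offset":[0,0,0],"twist":[0,0,0],"jaw":40}]' 60;python3 -m handwheel '[{"offset":[0,0,0],"twist":[0,0,0],"jaw":40},{"offset":[0,0,0],"twist":[0,0,0],"jaw":40},{"offset":[0,0,0],"twist":[0,0,0],"jaw":40}]'
```

```text
time_s: 6.3
tool_pos: [420.7, 249.1, 17.7]
eef_rot: [0.001, 0.97, -0.243, -0.001]
contact_force: [-0.1, 0.6, -0.0]
width: 85.2
gripper_force: 0.0
t 6.3 pos [420.72 249.13  17.69] q [  30.63    8.78  -28.12   53.22    0.01 -121.23] w 85.2 gf 0.0 F [-0.1   0.56 -0.  ]
axes [[ 0.88 -0.47 -0.  ]
 [-0.47 -0.88  0.  ]
 [-0.   -0.   -1.  ]]
offset now [ 2.09 -0.99 13.69]
time_s: 6.8
tool_pos: [422.6, 249.0, 8.4]
eef_rot: [-0.001, 0.97, -0.244, 0.0]
contact_force: [-1.7, -0.6, 6.2]
width: 55.4
gripper_force: 65.7
time_s: 7.1
tool_pos: [422.6, 248.9, 8.3]
eef_rot: [-0.001, 0.97, -0.244, 0.0]
contact_force: [-0.8, 0.6, 5.5]
width: 54.8
gripper_force: 65.7
```

```bash
python3 -m handwheel '[{"offset":[0,0,-30],"twist":[0,0,0],"jaw":40},{"offset":[0,0,-50],"twist":[0,0,0],"jaw":40},{"offset":[0,0,-50],"twist":[0,0,0],"jaw":40},{"offset":[0,0,-50],"twist":[0,0,0],"jaw":40},{"offset":[0,0,-40],"twist":[0,0,0],"jaw":40}]' 
for i in 1 2 3 4; do python3 -m handwheel '[{"offset":[0,0,0],"twist":[0,0,8],"jaw":40},{"offset":[0,0,0],"twist":[0,0,8],"jaw":40},{"offset":[0,0,0],"twist":[0,0,8],"jaw":40},{"offset":[0,0,0],"twist":[0,0,8],"jaw":40},{"offset":[0,0,0],"twist":[0,0,8],"jaw":40}]' >/dev/null;done
python3 -m handwheel '[{"offset":[0,0,0],"twist":[0,0,8],"jaw":40},{"offset":[0,0,0],"twist":[0,0,7.4],"jaw":40},{"offset":[0,0,0],"twist":[0,0,0],"jaw":40}]' >/dev/null
python3 go.py 430 -188 240 66.4
```

```text
time_s: 7.6
tool_pos: [422.0, 248.5, 230.1]
eef_rot: [-0.001, 0.97, -0.244, 0.001]
contact_force: [0.6, 1.1, -4.5]
width: 54.6
gripper_force: 65.9
t 9.9 pos [421.87 248.41 226.84] q [30.49  3.42 -7.02 79.62 -0.   54.17] w 55.1 gf 65.83131551742554 F [-0.64  0.38 -4.01]
axes [[-0.92  0.4   0.  ]
 [ 0.4   0.92 -0.  ]
 [-0.   -0.   -1.  ]]
offset now [-182.7  -396.41  -12.95]
twist deg [-0.05 -0.03 -0.08] offset after twist [-182.16 -396.65  -13.16]
```

```bash
python3 -m handwheel '[{"offset":[-10,-22,0],"twist":[0,0,0],"jaw":40},{"offset":[-18,-40,-4],"twist":[0,0,0],"jaw":40},{"offset":[-18,-40,-4],"twist":[0,0,0],"jaw":40},{"offset":[-18,-40,-4],"twist":[0,0,0],"jaw":40},{"offset":[-18,-40,0],"twist":[0,0,0],"jaw":40}]' >/dev/null
python3 -m handwheel '[{"offset":[-18,-40,0],"twist":[0,0,0],"jaw":40},{"offset":[-18,-40,0],"twist":[0,0,0],"jaw":40},{"offset":[-18,-40,0],"twist":[0,0,0],"jaw":40},{"offset":[-18,-40,0],"twist":[0,0,0],"jaw":40},{"offset":[-18,-40,0],"twist":[0,0,0],"jaw":40}]' >/dev/null
for i in 1 2; do python3 -m handwheel '[{"offset":[0,0,0],"twist":[0,-8,0],"jaw":40},{"offset":[0,0,0],"twist":[0,-8,0],"jaw":40},{"offset":[0,0,0],"twist":[0,-8,0],"jaw":40},{"offset":[0,0,0],"twist":[0,-8,0],"jaw":40},{"offset":[0,0,0],"twist":[0,-8,0],"jaw":40}]' >/dev/null;done
python3 -m handwheel '[{"offset":[0,0,0],"twist":[0,-8,0],"jaw":40},{"offset":[0,0,0],"twist":[0,-2,0],"jaw":40},{"offset":[0,0,0],"twist":[0,0,0],"jaw":40}]'
python3 go.py 559 -245 150 -1 -23.6
```

```text
time_s: 12.2
tool_pos: [439.3, -172.9, 334.0]
eef_rot: [0.649, 0.153, 0.732, -0.138]
contact_force: [-0.8, -0.8, -4.6]
width: 54.8
gripper_force: 67.6
t 12.2 pos [ 439.33 -172.86  334.01] q [-17.67 -51.92 -72.51 -13.72  -6.09   0.6 ] w 54.8 gf 67.62586712837219 F [-0.79 -0.77 -4.65]
axes [[-0.11  0.05 -0.99]
 [ 0.4   0.92 -0.  ]
 [ 0.91 -0.4  -0.12]]
offset now [166.25 -17.29 159.52]
twist deg [-0.2  -6.83  0.13] offset after twist [184.01 -18.19 138.54]
```

```bash
python3 -m handwheel '[{"offset":[0,-3,28],"twist":[0,0,0],"jaw":40},{"offset":[0,-4,28],"twist":[0,0,0],"jaw":40},{"offset":[0,-4,28],"twist":[0,0,0],"jaw":40},{"offset":[0,-4,28],"twist":[0,0,0],"jaw":40},{"offset":[0,-3,28],"twist":[0,0,0],"jaw":40}]' >/dev/null
python3 -m handwheel '[{"offset":[0,0,0],"twist":[0,-3.4,0],"jaw":40},{"offset":[0,0,0],"twist":[0,-3.4,0],"jaw":40},{"offset":[0,0,0],"twist":[0,0,0],"jaw":40}]' >/dev/null
python3 go.py 559 -245 150 -1 -23.6
```

```text
t 13.0 pos [ 562.38 -247.16  317.81] q [-23.63 -15.53 -72.45 -56.59  -0.2   -0.09] w 54.8 gf 67.72159337997437 F [ 0.68 -0.49 -4.55]
axes [[-0.01  0.   -1.  ]
 [ 0.4   0.91 -0.  ]
 [ 0.91 -0.4  -0.01]]
offset now [167.83   0.86  -2.99]
twist deg [-0.23 -0.33  0.09] offset after twist [167.81   0.62  -3.96]
```

```bash
python3 -m handwheel '[{"offset":[20,0,-1],"twist":[0,-0.3,0],"jaw":40},{"offset":[40,0,-1],"twist":[0,0,0],"jaw":40},{"offset":[40,0,-1],"twist":[0,0,0],"jaw":40},{"offset":[40,0,0],"twist":[0,0,0],"jaw":40},{"offset":[28,0,0],"twist":[0,0,0],"jaw":40}]' >/dev/null
python3 -m handwheel '[{"offset":[0,0,0],"twist":[0,0,0],"jaw":40}]' >/dev/null
python3 go.py 559 -245 92 -1 -23.6
python3 - <<'E'
from h import *
b=cams.get_image("scene");a=cams.get_image("top")
save({"pixels":np.hstack([cv2.resize(b["pixels"][150:300,170:310],(448,480)),cv2.resize(a["pixels"][140:265,350:440],(346,480))])},"pics/c5.png")
E
```

```text
t 13.6 pos [ 619.95 -272.15  186.3 ] q [-23.6   13.45 -72.53 -82.24  -0.22  -0.05] w 54.7 gf 67.75919795036316 F [ 0.24 -0.01 -4.64]
axes [[-0.06  0.03 -1.  ]
 [ 0.4   0.91 -0.  ]
 [ 0.91 -0.4  -0.07]]
offset now [ 98.45   0.33 -60.43]
twist deg [-0.22 -3.74  0.06] offset after twist [ 94.3    0.48 -66.72]
```

View pics/c5.png

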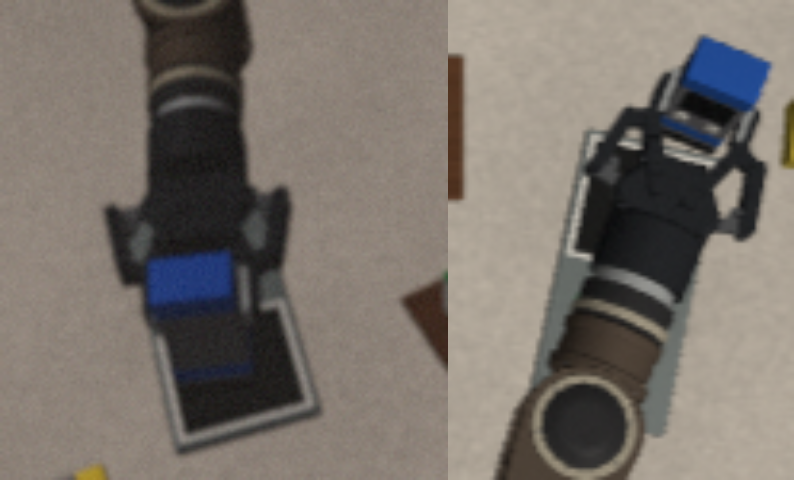

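The scene view shows the reader upright over the pad but slid outward by about 65 mm. The elbow is at its fold limit, so a straight-out horizontal tool cannot reach low at this radius. I fit the kinematics and look for a sideways (q5 ≠ 0) approach.

```bash
cat > kin.py <<'E'
import numpy as np
from scipy.optimize import least_squares
from scipy.spatial.transform import Rotation as Ro
D=np.radians
Q=[[73.05,7.21,-2.27,80.52,0,79.8],[30.3,4.83,-19.15,66.19,.01,-121.29],[30.63,8.78,-28.12,53.22,.01,-121.23],[30.49,3.42,-7.02,79.62,0,54.17],[-23.63,-15.53,-72.45,-56.59,-.2,-.09],[-23.6,13.45,-72.53,-82.24,-.22,-.05],[-17.67,-51.92,-72.51,-13.72,-6.09,.6]]
P=[[153.04,502.2,231.29],[421.51,246.39,118.67],[420.72,249.13,17.69],[421.87,248.41,226.84],[562.38,-247.16,317.81],[619.95,-272.15,186.3],[439.33,-172.86,334.01]]
def fk(q,k):
    z0,a1,b1,L2,b2,La,Lb=k;q1,q2,q3,q4,q5,q6=q
    R1=Ro.from_euler("z",q1);Ry=lambda a:Ro.from_euler("y",a)
    p=np.array([0,0,z0])+Ry(q2).apply([b1,0,a1])+Ry(q2-q3).apply([L2,0,b2])
    Rw=Ry(q2-q3+q4);p=p+Rw.apply([La,0,0]);Rt=Rw*Ro.from_euler("z",q5);p=p+Rt.apply([Lb,0,0])
    # tool axes at q6=0: x=-up, y=left, z=forward
    T0=Ro.from_matrix(np.array([[0,0,1],[0,1,0],[-1,0,0]]))
    return R1.apply(p),R1*Rt*T0*Ro.from_euler("z",q6)
r=least_squares(lambda k:np.ravel([fk(D(q),k)[0]-p for q,p in zip(Q,P)]),[190,300,30,300,0,60,250])
K=r.x
lim=np.array([[-2.72,2.72],[-.95,1.95],[-1.27,1.35],[-1.78,2.02],[-1.46,1.47],[-3.14,3.14]])
def ik(p,R,q0,m=.02):
    f=lambda q:np.r_[(fk(q,K)[0]-p)/100,3*(R.inv()*fk(q,K)[1]).as_rotvec()]
    s=least_squares(f,np.clip(q0,lim[:,0]+m+.01,lim[:,1]-m-.01),bounds=(lim[:,0]+m,lim[:,1]-m));return s.x,np.abs(s.fun).max()
if __name__=="__main__":
    np.set_printoptions(precision=1,suppress=True)
    print(K,np.abs(r.fun).max())
    q,e=D(Q[6]),0;print(fk(q,K)[1].as_matrix())
    for psi in range(-90,91,15):
        az=D(-23.6+psi);Z=np.array([np.cos(az),np.sin(az),0]);X=np.array([0,0,-1.]);R=Ro.from_matrix(np.c_[X,np.cross(Z,X),Z])
        out=[]
        for z in(92,180,260):
            p=np.array([550,-241,z])+9.7*Z;b=min((ik(p,R,D([-23-psi/2,a,-50,-60,psi,0])) for a in(0,25,45)),key=lambda t:t[1]);out.append((round(b[1],3),np.degrees(b[0])))
        print(psi,*out)
E
python3 kin.py
```

```text
[143.4 531.   -0.  451.4  79.7 147.8 295.5] 0.054045017713065135
[[-0.1  0.4  0.9]
 [ 0.   0.9 -0.4]
 [-1.  -0.  -0.1]]
-90 (np.float64(0.309), array([  1.9,  54.7,   4.4, 114.6, -66.8, 166.2])) (np.float64(0.428), array([  1.6,  45.5,   2.8, 114.6, -68.4, 159.1])) (np.float64(0.52), array([  1.2,  37.8,   3.1, 114.6, -70.3, 151.4]))
-75 (np.float64(0.086), array([  4. ,  53.7,  -3.9, 114.6, -77.8, 172.4])) (np.float64(0.171), array([  3.8,  44.2,  -4.7, 114.6, -78.5, 163.9])) (np.float64(0.237), array([  3.6,  36.2,  -3.6, 114.6, -79.5, 154.9]))
-60 (np.float64(0.222), array([  3.2,  40. , -58.9, -98.9, -82.5,   0. ])) (np.float64(0.222), array([  3.2,  25.6, -59.2, -84.8, -82.5,   0. ])) (np.float64(0.222), array([  3.2,  13.7, -57. , -70.6, -82.5,   0. ]))
-45 (np.float64(0.043), array([   3.3,   38.1,  -65.4, -100.8,  -72. ,    2.5])) (np.float64(0.0), array([  3.2,  23.6, -65.6, -89.2, -71.8,   0. ])) (np.float64(0.0), array([  3.2,   9.5, -63.1, -72.7, -71.8,   0. ]))
-30 (np.float64(0.159), array([  -0.7,   34.5,  -71.6, -100.8,  -54.6,    4.2])) (np.float64(0.098), array([ -1
[... 1193 characters left out ...]
,  72. ,  -0. ]))
60 (np.float64(0.206), array([-50.6,  40. , -58.6, -98.6,  83.1,  -0. ])) (np.float64(0.206), array([-50.6,  25.7, -58.9, -84.6,  83.1,  -0. ])) (np.float64(0.206), array([-50.6,  13.8, -56.7, -70.5,  83.1,  -0. ]))
75 (np.float64(0.088), array([ -51.3,   53.7,   -3.8,  114.6,   77.7, -172.3])) (np.float64(0.173), array([ -51.1,   44.2,   -4.7,  114.6,   78.4, -163.8])) (np.float64(0.239), array([ -50.9,   36.3,   -3.5,  114.6,   79.4, -154.9]))
90 (np.float64(0.311), array([ -49.2,   54.7,    4.5,  114.6,   66.8, -166.1])) (np.float64(0.43), array([ -48.9,   45.5,    2.8,  114.6,   68.3, -159.1])) (np.float64(0.523), array([ -48.5,   37.8,    3.2,  114.6,   70.2, -151.4]))
```

```bash
python3 - <<'E'
from kin import *
np.set_printoptions(precision=1,suppress=True)
o=np.array([np.cos(D(-23.6)),np.sin(D(-23.6)),0])
for sg in(-1,1):
  for a in(44,48,52):
    for off in(0,12):
        psi=sg*a
        az=D(-23.6+psi);Z=np.array([np.cos(az),np.sin(az),0]);X=np.array([0,0,-1.]);R=Ro.from_matrix(np.c_[X,np.cross(Z,X),Z])
        p=np.array([550,-241,92])+off*o+9.7*Z
        b=min((ik(p,R,D([-23-psi/2,t,-62,-90,psi*1.4,0]),.01) for t in(30,38)),key=lambda t:t[1])
        print(psi,off,round(b[1],4),np.degrees(b[0]))
# waypoint: psi=-48 at z=260, q
E
```

```text
-44 0 0.0455 [   3.1   38.1  -66.  -101.4  -70.8    2.5]
-44 12 0.0329 [   2.4   38.6  -64.6 -101.4  -70.1    1.7]
-48 0 0.0176 [   3.8   39.2  -63.6 -101.4  -75.4    1.3]
-48 12 0.0069 [   3.1   39.7  -62.2 -101.4  -74.7    0.5]
-52 0 0.0 [   4.3   40.   -61.1 -101.1  -79.9    0. ]
-52 12 0.0 [  3.6  40.  -59.8 -99.8 -79.2   0. ]
44 0 0.0445 [ -50.4   38.1  -65.9 -101.4   70.9   -2.5]
44 12 0.032 [ -49.7   38.7  -64.5 -101.4   70.2   -1.7]
48 0 0.0168 [ -51.1   39.2  -63.5 -101.4   75.6   -1.2]
48 12 0.0062 [ -50.4   39.7  -62.2 -101.4   74.8   -0.4]
52 0 0.0 [ -51.6   40.   -61.  -101.    80.    -0. ]
52 12 0.0 [-51.   40.  -59.7 -99.7  79.4  -0. ]
```

```bash
python3 -m handwheel '[{"offset":[-20,0,0],"twist":[0,-1,0],"jaw":40},{"offset":[-30,0,0],"twist":[0,-1,0],"jaw":40},{"offset":[-30,0,0],"twist":[0,-1,0],"jaw":40},{"offset":[0,0,0],"twist":[0,-0.7,0],"jaw":40},{"offset":[0,0,0],"twist":[0,0,0],"jaw":40}]' >/dev/null
python3 go.py 560 -253 260 -1 -75.6
python3 -m handwheel '[{"offset":[0,0,0],"twist":[4,0,0],"jaw":40},{"offset":[0,0,0],"twist":[8,0,0],"jaw":40},{"offset":[0,0,0],"twist":[8,0,0],"jaw":40},{"offset":[0,0,0],"twist":[8,0,0],"jaw":40},{"offset":[0,0,0],"twist":[8,0,0],"jaw":40}]' >/dev/null
python3 -m handwheel '[{"offset":[0,0,0],"twist":[8,0,0],"jaw":40},{"offset":[0,0,0],"twist":[8,0,0],"jaw":40},{"offset":[0,0,0],"twist":[0,0,0],"jaw":40}]' >/dev/null
python3 go.py 560 -253 260 -1 -75.6
```

```text
t 14.2 pos [ 621.26 -272.6   280.34] q [-23.59   1.87 -69.76 -72.83  -0.23  -0.05] w 54.8 gf 67.6876974105835 F [-1.13 -0.29 -4.42]
axes [[ 0.02 -0.01 -1.  ]
 [ 0.4   0.91 -0.  ]
 [ 0.91 -0.4   0.02]]
offset now [ 18.99  -6.79 -64.38]
twist deg [51.78  1.15 -0.51] offset after twist [ 20.34 -54.46 -34.22]
t 15.0 pos [ 625.49 -271.98  277.37] q [  1.36  16.5  -50.63 -69.64 -75.98  -1.65] w 55.0 gf 67.65021443367004 F [ 0.1  -1.24 -2.92]
axes [[ 0.02 -0.01 -1.  ]
 [ 0.96  0.27  0.01]
 [ 0.26 -0.96  0.01]]
offset now [ 16.18 -58.35 -35.83]
twist deg [ 0.97  0.6  -0.8 ] offset after twist [ 17.37 -58.71 -34.67]
```

```bash
python3 -m handwheel '[{"offset":[0,-15,-8],"twist":[0.5,0.6,-0.8],"jaw":40},{"offset":[0,-22,-13],"twist":[0.5,0,0],"jaw":40},{"offset":[0,-22,-14],"twist":[0,0,0],"jaw":40},{"offset":[30,0,0],"twist":[0,0,0],"jaw":40},{"offset":[40,0,0],"twist":[0,0,0],"jaw":40}]' >/dev/null
python3 -m handwheel '[{"offset":[40,0,0],"twist":[0,0,0],"jaw":40},{"offset":[30,0,0],"twist":[0,0,0],"jaw":40},{"offset":[20,0,0],"twist":[0,0,0],"jaw":40},{"offset":[0,0,0],"twist":[0,0,0],"jaw":40},{"offset":[0,0,0],"twist":[0,0,0],"jaw":40}]' >/dev/null
python3 go.py 559.7 -253.6 92 -1 -75.6
python3 - <<'E'
from h import *
b=cams.get_image("scene");a=cams.get_image("top")
save({"pixels":np.hstack([cv2.resize(b["pixels"][190:310,180:300],(480,480)),cv2.resize(a["pixels"][150:240,360:420],(320,480))])},"pics/c6.png")
E
```

```text
t 16.0 pos [ 556.2  -255.09  116.29] q [  3.7   35.74 -61.01 -96.58 -79.36   0.  ] w 54.9 gf 67.71759152412415 F [ 0.29 -0.01 -4.18]
axes [[-0.   -0.   -1.  ]
 [ 0.97  0.25 -0.  ]
 [ 0.25 -0.97 -0.  ]]
offset now [24.28  3.82 -0.56]
twist deg [-0.07 -0.03  0.16] offset after twist [24.29  3.76 -0.57]
```

View pics/c6.png

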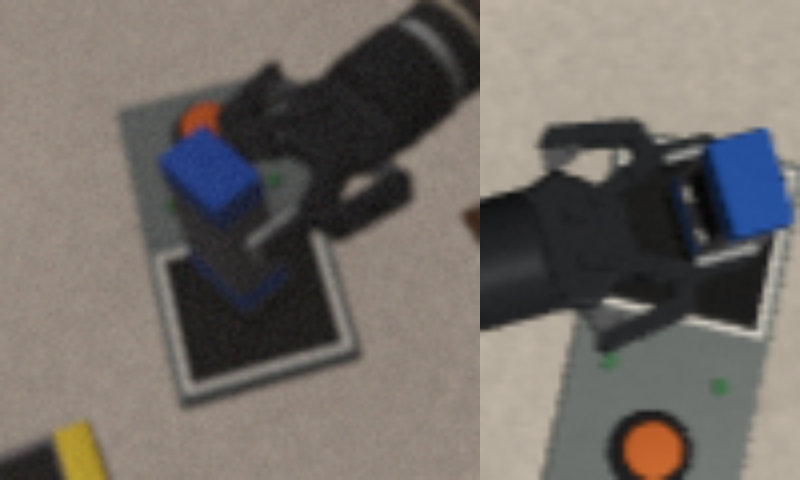

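```bash
python3 - <<'E'
from h import *
a=cams.get_image("top");b=cams.get_image("scene")
for z in(166,176): print(proj(a,(553.8,-245.7,z)),proj(b,(553.8,-245.7,z)))
for P in(a,b):
    h=cv2.cvtColor(P["pixels"],cv2.COLOR_RGB2HSV);m=(abs(h[...,0].astype(int)-112)<12)&(h[...,1]>130)&(h[...,2]>100)
    n,l,s,c=cv2.connectedComponentsWithStats(m.astype(np.uint8))
    print([(s[i],c[i]) for i in range(1,n) if 40<s[i,4]<400])
    print("pad",proj(P,(550,-241,12)))
E
python3 -m handwheel '[{"offset":[8,2,0],"twist":[0,0,0],"jaw":40},{"offset":[5,0,0],"twist":[0,0,0],"jaw":40},{"offset":[0,0,0],"twist":[0,0,0],"jaw":40}]'
```

```text
(np.float64(411.08633248670475), np.float64(183.86855647129707)) (np.float64(233.21532386898775), np.float64(232.04737137534434))
(np.float64(411.7302439085074), np.float64(183.24078347260684)) (np.float64(232.57262268664303), np.float64(229.57168165291964))
[(array([413,  79,  13,  12, 120], dtype=int32), array([418.125,  85.025])), (array([305, 159,  16,  23,  53], dtype=int32), array([309.66037736, 169.83018868])), (array([403, 174,  15,  20, 212], dtype=int32), array([410.20754717, 183.85849057])), (array([159, 193,  10,  10,  84], dtype=int32), array([163.41666667, 197.47619048]))]
pad (np.float64(400.88753542286184), np.float64(193.61072660416875))
[(array([220, 223,  24,  19, 255], dtype=int32), array([231.68627451, 231.56470588])), (array([272, 334,  19,  19, 212], dtype=int32), array([280.99056604, 343.1745283 ])), (array([214, 385,  12,  15,  91], dtype=int32), array([218.84615385, 393.04395604]))]
pad (np.float64(243.06374517784843), np.float64(264.3204738492527))
time_s: 16.5
tool_pos: [558.4, -254.1, 101.8]
eef_rot: [0.557, 0.433, 0.559, -0.435]
contact_force: [-0.0, -0.4, -3.1]
width: 54.6
gripper_force: 67.7
```

```bash
for i in 1 2 3; do python3 -m handwheel '[{"offset":[2,0,0],"twist":[0,0,0],"jaw":40},{"offset":[0,0,0],"twist":[0,0,0],"jaw":40}]' | egrep -A0 'tool_pos|contact'; done
```

```text
tool_pos: [558.4, -254.2, 100.1]
--
contact_force: [-0.6, 0.8, -3.9]
tool_pos: [558.4, -254.2, 98.2]
--
contact_force: [0.6, -0.0, -4.3]
tool_pos: [558.4, -254.2, 96.4]
--
contact_force: [0.2, 0.6, -3.6]
```

```bash
for i in 1 2 ; do python3 -m handwheel '[{"offset":[1.5,0,0],"twist":[0,0,0],"jaw":40},{"offset":[0,0,0],"twist":[0,0,0],"jaw":40}]' | egrep -A0 'tool_pos|contact'; done
```

```text
tool_pos: [558.2, -254.2, 96.2]
--
contact_force: [-3.2, 2.9, 7.0]
tool_pos: [558.1, -254.2, 96.2]
--
contact_force: [-5.4, 4.2, 18.0]
```

```bash
python3 -m handwheel '[{"offset":[-1,0,0],"twist":[0,0,0],"jaw":40},{"offset":[-0.8,0,0],"twist":[0,0,0],"jaw":40},{"offset":[0,0,0],"twist":[0,0,0],"jaw":40}]' 20| egrep 'tool_pos|contact|gripper'; python3 -m handwheel '[{"offset":[0,0,0],"twist":[0,0,0],"jaw":58},{"offset":[0,0,0],"twist":[0,0,0],"jaw":62},{"offset":[0,0,0],"twist":[0,0,0],"jaw":72},{"offset":[0,0,0],"twist":[0,0,0],"jaw":85},{"offset":[0,0,0],"twist":[0,0,0],"jaw":85}]'; python3 go.py
python3 - <<'E'
from h import *
for n in("top","scene"):
    P=cams.get_image(n)
    h=cv2.cvtColor(P["pixels"],cv2.COLOR_RGB2HSV);m=(abs(h[...,0].astype(int)-112)<12)&(h[...,1]>130)&(h[...,2]>100)
    k,l,s,c=cv2.connectedComponentsWithStats(m.astype(np.uint8))
    print([(s[i],c[i]) for i in range(1,k) if 150<s[i,4]<400],proj(P,(556,-244.7,152)))
E
```

```text
tool_pos: [558.3, -254.2, 96.2]
contact_force: [-1.8, 1.7, 6.5]
gripper_force: 67.9
time_s: 18.3
tool_pos: [558.4, -254.2, 95.1]
eef_rot: [0.558, 0.433, 0.559, -0.435]
contact_force: [0.0, -0.4, -0.7]
width: 85.0
gripper_force: 0.0
t 18.3 pos [ 558.39 -254.22   95.14] q [  3.79  39.36 -60.41 -99.61 -79.49   0.  ] w 85.0 gf 0.0 F [ 0.01 -0.43 -0.73]
axes [[-0.   -0.   -1.  ]
 [ 0.97  0.25 -0.  ]
 [ 0.25 -0.97 -0.  ]]
[(array([400, 176,  16,  19, 209], dtype=int32), array([407.3062201, 185.0861244]))] (np.float64(409.8436104142222), np.float64(184.02359924756792))
[(array([223, 227,  24,  20, 258], dtype=int32), array([234.23643411, 236.37596899])), (array([272, 334,  19,  19, 211], dtype=int32), array([281.00473934, 343.09952607]))] (np.float64(234.8661243507505), np.float64(235.9102466127563))
```

```bash
python3 - <<'E'
from kin import *
np.set_printoptions(precision=1,suppress=True)
az=D(-75.6);Z=np.array([np.cos(az),np.sin(az),0]);X=np.array([0,0,-1.]);R=Ro.from_matrix(np.c_[X,np.cross(Z,X),Z])
q=D([3.79,39.36,-60.41,-99.61,-79.49,0])
for b in(0,20,40,60,80):
    s,e=ik(np.array([558.4,-254.2,95.1])-b*Z,R,q,.005);print(b,round(e,4),np.degrees(s))
for u in(50,100,200):
    s,e=ik(np.array([558.4,-254.2,95.1+u])-60*Z,R,q,.005);print("up",u,round(e,4),np.degrees(s))
E
```

```text
0 0.0 [  3.8  39.5 -60.5 -99.9 -79.4   0. ]
20 0.0 [   6.1   39.5  -60.9 -100.3  -81.7    0. ]
40 0.026 [   8.3   39.5  -61.5 -101.   -83.4    0. ]
60 0.113 [   9.9   39.3  -62.8 -101.7  -83.4    0.4]
80 0.2004 [  11.6   38.9  -64.  -101.7  -83.4    1.2]
up 50 0.113 [  9.9  30.5 -63.2 -93.8 -83.4  -0. ]
up 100 0.113 [  9.9  21.7 -62.7 -84.5 -83.4  -0. ]
up 200 0.113 [  9.9   6.2 -58.9 -65.2 -83.4  -0. ]
```

```bash
python3 -m handwheel '[{"offset":[0,0,-8],"twist":[0,0,0],"jaw":85},{"offset":[0,0,-10],"twist":[-0.8,0,0],"jaw":85},{"offset":[0,0,-10],"twist":[-1.2,0,0],"jaw":85},{"offset":[0,0,-10],"twist":[-1.2,0,0],"jaw":85},{"offset":[0,0,-12],"twist":[-1.4,0,0],"jaw":85}]'; python3 -m handwheel '[{"offset":[0,0,-15],"twist":[-1.8,0,0],"jaw":85},{"offset":[0,0,-15],"twist":[-1.8,0,0],"jaw":85},{"offset":[0,0,0],"twist":[0,0,0],"jaw":85}]';python3 go.py
python3 - <<'E'
from h import *
I=[]
for n,c in(("top",(150,265,340,450)),("scene",(190,300,190,300))):
    P=cams.get_image(n)
    I.append(cv2.resize(P["pixels"][c[0]:c[1],c[2]:c[3]],(400,400)))
    h=cv2.cvtColor(P["pixels"],cv2.COLOR_RGB2HSV);m=(abs(h[...,0].astype(int)-112)<12)&(h[...,1]>130)&(h[...,2]>100)
    k,l,s,c=cv2.connectedComponentsWithStats(m.astype(np.uint8))
    print([(s[i],c[i]) for i in range(1,k) if 150<s[i,4]<400])
save({"pixels":np.hstack(I)},"pics/c7.png")
E
```

```text
time_s: 18.9
tool_pos: [544.8, -205.0, 95.3]
eef_rot: [0.574, 0.41, 0.577, -0.411]
contact_force: [-0.6, -0.4, 0.5]
width: 85.1
gripper_force: 0.0
time_s: 19.2
tool_pos: [534.5, -175.9, 96.3]
eef_rot: [0.585, 0.393, 0.592, -0.391]
contact_force: [1.0, 0.3, -0.1]
width: 85.1
gripper_force: 0.0
t 19.2 pos [ 534.49 -175.94   96.29] q [  12.95   37.73  -67.39 -102.03  -80.3     2.84] w 85.1 gf 0.0 F [ 1.    0.32 -0.1 ]
axes [[-0.01  0.01 -1.  ]
 [ 0.92  0.38 -0.  ]
 [ 0.38 -0.92 -0.01]]
[(array([400, 176,  16,  19, 212], dtype=int32), array([407.78301887, 184.98584906]))]
[(array([224, 227,  23,  20, 258], dtype=int32), array([234.65503876, 236.13953488])), (array([272, 334,  19,  19, 211], dtype=int32), array([281.07109005, 343.15165877]))]
```

View pics/c7.png

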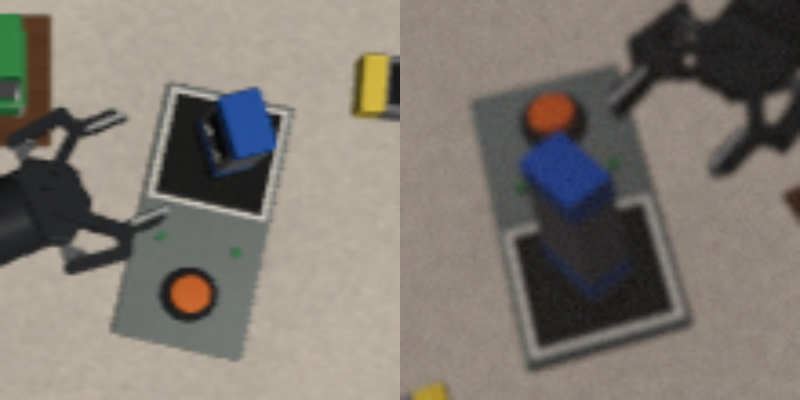

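Both views show the reader standing on the pad with the gripper clear and the button free. Next: rise and turn the tool down.

```bash
python3 -m handwheel '[{"offset":[-25,0,0],"twist":[0,0,0],"jaw":60},{"offset":[-40,0,0],"twist":[0,0,0],"jaw":30},{"offset":[-40,0,0],"twist":[0,0,0],"jaw":0},{"offset":[-40,0,0],"twist":[0,0,0],"jaw":0},{"offset":[-25,0,0],"twist":[0,0,0],"jaw":0}]' >/dev/null
for i in 1 2; do python3 -m handwheel '[{"offset":[0,0,0],"twist":[0,8,0],"jaw":0},{"offset":[0,0,0],"twist":[0,8,0],"jaw":0},{"offset":[0,0,0],"twist":[0,8,0],"jaw":0},{"offset":[0,0,0],"twist":[0,8,0],"jaw":0},{"offset":[0,0,0],"twist":[0,8,0],"jaw":0}]' >/dev/null; python3 go.py 412 -207 60 14.4; done
```

```text
t 20.3 pos [ 577.34 -171.3   252.7 ] q [ 11.35  -2.17 -47.2   -3.2  -72.31  40.27] w -0.0 gf 0.0 F [ 0.55  0.25 -0.72]
axes [[-0.09  0.18 -0.98]
 [ 0.91  0.42 -0.  ]
 [ 0.41 -0.89 -0.2 ]]
offset now [ 196.65 -164.52    3.1 ]
twist deg [ 6.93 78.1   8.8 ] offset after twist [   6.54 -169.02  192.7 ]
t 20.8 pos [ 583.26 -170.39  252.85] q [  1.68  -1.01 -19.82  50.26 -39.36  58.82] w 0.1 gf 0.0 F [ 0.99 -0.2  -0.63]
axes [[-0.31  0.65 -0.69]
 [ 0.9   0.43 -0.  ]
 [ 0.29 -0.63 -0.72]]
offset now [ 162.41 -170.29  111.73]
twist deg [ 4.09 43.63 10.36] offset after twist [   7.13 -174.98  192.85]
```

```bash
python3 -m handwheel '[{"offset":[0,0,0],"twist":[0,8,0],"jaw":0},{"offset":[0,0,0],"twist":[0,8,0],"jaw":0},{"offset":[0,0,0],"twist":[0,8,0],"jaw":0},{"offset":[0,0,0],"twist":[0,8,0],"jaw":0},{"offset":[0,0,0],"twist":[0,8,0],"jaw":0}]' >/dev/null; python3 -m handwheel '[{"offset":[0,0,0],"twist":[0,4,4],"jaw":0},{"offset":[0,0,0],"twist":[0,0,6.5],"jaw":0},{"offset":[0,0,0],"twist":[0,0,0],"jaw":0}]' >/dev/null; python3 go.py 412 -207 60 14.4
python3 - <<'E'
from h import *
# button: re-measure now it's unobstructed
uv=[]
for n in("top","scene"):
    P=cams.get_image(n);h=cv2.cvtColor(P["pixels"],cv2.COLOR_RGB2HSV);m=(h[...,0]<15)&(h[...,1]>150)&(h[...,2]>100)
    k,l,s,c=cv2.connectedComponentsWithStats(m.astype(np.uint8));e=proj(P,(412,-207,24))
    i=min((i for i in range(1,k) if s[i,4]>40),key=lambda i:np.hypot(*(c[i]-e)));uv.append((P,c[i],s[i,4]))
print(uv[0][1:],uv[1][1:],tri(uv[0][0],uv[0][1],uv[1][0],uv[1][1]))
E
```

```text
t 21.6 pos [ 583.78 -172.09  250.95] q [-16.39  16.65  11.9   85.25  -0.08  58.97] w 0.2 gf 0.0 F [-0.04 -0.18 -0.21]
axes [[-0.25  0.97 -0.  ]
 [ 0.97  0.25 -0.  ]
 [-0.   -0.   -1.  ]]
offset now [   9.87 -174.9   191.06]
twist deg [-0.04  0.07  0.25] offset after twist [   8.9  -175.07  190.95]
(array([285.29432624, 165.0035461 ]), np.int32(282)) (array([230.87368421, 220.48421053]), np.int32(95)) (array([576.13867599, -60.06243737, 237.37408923]), np.float64(374.5497540539758))
```

```bash
python3 -m handwheel '[{"offset":[2,-25,0],"twist":[0,0,0],"jaw":0},{"offset":[2,-45,0],"twist":[0,0,0],"jaw":0},{"offset":[2,-45,0],"twist":[0,0,0],"jaw":0},{"offset":[2,-40,20],"twist":[0,0,0],"jaw":0},{"offset":[1,-20,40],"twist":[0,0,0],"jaw":0}]' >/dev/null;python3 -m handwheel '[{"offset":[0,0,40],"twist":[0,0,0],"jaw":0},{"offset":[0,0,40],"twist":[0,0,0],"jaw":0},{"offset":[0,0,35],"twist":[0,0,0],"jaw":0},{"offset":[0,0,16],"twist":[0,0,0],"jaw":0},{"offset":[0,0,0],"twist":[0,0,0],"jaw":0}]' >/dev/null; python3 go.py 412 -207 40 14.4
python3 - <<'E'
from h import *
P=cams.get_image("scene");print(proj(P,read_state()["tool_pos"]),proj(P,(412,-207,24)))
save({"pixels":cv2.resize(P["pixels"][180:270,195:285],(500,500))},"pics/c8.png")
E
```

```text
t 22.7 pos [ 410.04 -205.63   58.66] q [-26.59   3.76 -28.21  58.2   -0.07  48.49] w 0.2 gf 0.0 F [-0.6  -0.09  0.03]
axes [[-0.26  0.97  0.  ]
 [ 0.97  0.26 -0.  ]
 [-0.    0.   -1.  ]]
offset now [-1.84  1.6  18.66]
twist deg [-0.17 -0.06  0.53] offset after twist [-1.81  1.56 18.66]
(np.float64(230.3144446894109), np.float64(212.67039793183926)) (np.float64(232.22308179412505), np.float64(220.95656291375022))
```

View pics/c8.png

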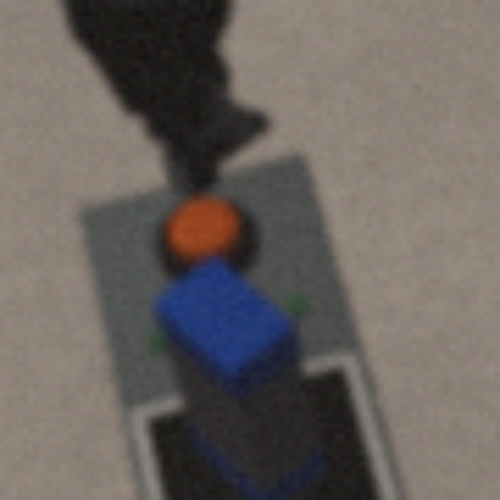

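The fingertip is directly above the orange button, at crop position (205,185) against (203,225). The reader still stands. Now I press.

```bash
python3 -m handwheel '[{"offset":[-1,1,12],"twist":[0,0,0],"jaw":0},{"offset":[0,0,12],"twist":[0,0,0],"jaw":0},{"offset":[0,0,0],"twist":[0,0,0],"jaw":0}]' | egrep 'tool_pos|contact'; for i in 1 2 3; do python3 -m handwheel '[{"offset":[0,0,2],"twist":[0,0,0],"jaw":0},{"offset":[0,0,0],"twist":[0,0,0],"jaw":0}]' | egrep 'tool_pos|contact'; done
```

```text
tool_pos: [412.6, -207.3, 35.6]
contact_force: [-0.6, -0.3, 1.6]
tool_pos: [413.3, -207.8, 34.8]
contact_force: [0.2, -0.4, 0.2]
tool_pos: [413.6, -207.9, 33.0]
contact_force: [0.5, 0.0, 1.1]
tool_pos: [413.6, -207.9, 31.0]
contact_force: [0.5, -0.2, 4.2]
```

```bash
for i in 1 2 3; do python3 -m handwheel '[{"offset":[0,0,1.5],"twist":[0,0,0],"jaw":0},{"offset":[0,0,0],"twist":[0,0,0],"jaw":0}]' | egrep 'tool_pos|contact'; done
```

```text
tool_pos: [413.6, -207.9, 29.4]
contact_force: [0.7, -0.6, 2.7]
tool_pos: [413.6, -207.9, 28.1]
contact_force: [0.5, -0.6, 5.4]
tool_pos: [413.7, -208.0, 27.8]
contact_force: [-4.0, 2.1, 17.3]
```

```bash
python3 -m handwheel '[{"offset":[0,0,0],"twist":[0,0,0],"jaw":0},{"offset":[0,0,-10],"twist":[0,0,0],"jaw":0},{"offset":[0,0,-30],"twist":[0,0,0],"jaw":0},{"offset":[0,0,-45],"twist":[0,0,0],"jaw":0},{"offset":[0,0,-45],"twist":[0,0,0],"jaw":0}]' >/dev/null; python3 -m handwheel '[{"offset":[0,0,-45],"twist":[0,0,0],"jaw":40},{"offset":[0,0,-45],"twist":[0,0,0],"jaw":85},{"offset":[0,0,0],"twist":[0,0,0],"jaw":85}]'|egrep 'pos|width'
python3 - <<'E'
from fit import *
Ps=[cams.get_image(n) for n in("top","scene")]
ms=[]
for P in Ps:
    r=cams.trace(P,"reader_blue");print([(round(x["score"],2),x["box"]) for x in r]);ms.append(r[0]["mask"])
d=(36,56,140)
for z in(0,):
    print(fit(Ps,ms,[554,-243,12,np.radians(-75.6)],d))
    for P,m in zip(Ps,ms): print(fit([P],[m],[554,-243,12,np.radians(-75.6)],d))
B=[]
for P in Ps:
    h=cv2.cvtColor(P["pixels"],cv2.COLOR_RGB2HSV);m=(abs(h[...,0].astype(int)-112)<12)&(h[...,1]>130)&(h[...,2]>100)
    k,l,s,c=cv2.connectedComponentsWithStats(m.astype(np.uint8));e=proj(P,(554,-243,152));i=min((i for i in range(1,k) if s[i,4]>100),key=lambda i:np.hypot(*(c[i]-e)))
    r=cv2.minAreaRect(np.argwhere(l==i)[:,::-1].astype(np.float32));B.append(r[0]);print(c[i],r,e,atz(P,*c[i],152),atz(P,*r[0],152))
    q=cv2.boxPoints(r);W=np.array([atz(P,*x,152)[:2] for x in q]);print(W,np.degrees(np.arctan2(*(W[1]-W[0])[::-1])),np.degrees(np.arctan2(*(W[2]-W[1])[::-1])))
E
```

```text
tool_pos: [414.9, -208.3, 251.9]
width: 43.1
[(0.86, [398.2, 176.6, 15.4, 23.9])]
[]Traceback (most recent call last):
  File "<stdin>", line 5, in <module>
IndexError: list index out of range
```

```bash
python3 - <<'E'
from fit import *
Ps=[cams.get_image(n) for n in("top","scene")]
ms=[];p0=[554,-243,132,np.radians(-75.6)]
for P in Ps:
    h=cv2.cvtColor(P["pixels"],cv2.COLOR_RGB2HSV);m=(abs(h[...,0].astype(int)-112)<12)&(h[...,1]>130)&(h[...,2]>70)
    k,l,s,c=cv2.connectedComponentsWithStats(m.astype(np.uint8));e=proj(P,(554,-243,152));i=min((i for i in range(1,k) if s[i,4]>100),key=lambda i:np.hypot(*(c[i]-e)))
    ms.append(l==i);print(s[i],c[i],e)
    W=np.array([atz(P,*x,152)[:2] for x in cv2.boxPoints(cv2.minAreaRect(np.argwhere(l==i)[:,::-1].astype(np.float32)))]);print(W.tolist(),W.mean(0))
for H in(15,22): # blue head cap height unknown
    print(H,fit(Ps,ms,[554,-243,152-H,p0[3]],(36,56,H)))
E
python3 go.py 554 -243 260 14.4
```

```text
[400 175  16  21 223] [407.85 185.13] (np.float64(409.3084479607635), np.float64(184.67489654447274))
[[575.8314898531676, -213.95170615078888], [586.0748278291019, -250.51450459625153], [530.3549370011813, -263.8942376969921], [520.2280200428404, -227.55659645602861]] [ 553.12 -238.98]
[223 227  24  21 294] [234.41 236.78] (np.float64(235.15869011131747), np.float64(235.02834484265222))
[[537.150897750116, -269.918623355872], [520.9132337039009, -233.44186730389805], [576.9752591014225, -222.57503267260716], [591.8073779241695, -258.3897632282477]] [ 556.71 -246.08]
15 (array([ 554.56, -241.3 ,  134.53,   -1.3 ]), np.float64(0.3854045637013118))
22 (array([ 554.94, -241.6 ,  130.12,   -1.32]), np.float64(0.45374548556121763))
t 25.35 pos [ 412.35 -207.01  244.47] q [-26.61   0.46  -7.89  81.79  -0.07  48.6 ] w 84.2 gf 0.0 F [-1.04  0.41 -0.12]
axes [[-0.26  0.97  0.  ]
 [ 0.97  0.26 -0.  ]
 [-0.   -0.   -1.  ]]
offset now [-70.93 127.73 -15.91]
twist deg [-0.15 -0.04  0.38] offset after twist [-70.09 128.25 -15.53]
```

```bash
python3 -m handwheel '[{"offset":[-12,25,0],"twist":[0,0,0],"jaw":85},{"offset":[-20,35,0],"twist":[0,0,0],"jaw":85},{"offset":[-20,35,0],"twist":[0,0,0],"jaw":85},{"offset":[-17,33,0],"twist":[0,0,0],"jaw":85},{"offset":[0,0,0],"twist":[0,0,0],"jaw":85}]' >/dev/null;python3 -m handwheel '[{"offset":[0,0,0],"twist":[0,0,0],"jaw":85}]' >/dev/null; python3 go.py 554.5 -242 112 14.6
```

```text
t 25.95 pos [ 554.24 -241.18  244.  ] q [-23.48  16.28  10.53  84.45  -0.08  51.72] w 85.0 gf 0.0 F [0.8  0.48 0.91]
axes [[-0.26  0.97  0.  ]
 [ 0.97  0.26 -0.  ]
 [-0.    0.   -1.  ]]
offset now [ -1.     0.51 131.99]
twist deg [-0.2  -0.06  0.21] offset after twist [ -0.86   0.05 132.  ]
```

```bash
python3 -m handwheel '[{"offset":[-1,0,30],"twist":[0,0,0],"jaw":85},{"offset":[0,0,35],"twist":[0,0,0],"jaw":85},{"offset":[0,0,20],"twist":[0,0,0],"jaw":85},{"offset":[0,0,15],"twist":[0,0,0],"jaw":85},{"offset":[0,0,15],"twist":[0,0,0],"jaw":85}]' |egrep 'pos|contact';python3 -m handwheel '[{"offset":[0,0,15],"twist":[0,0,0],"jaw":85},{"offset":[0,0,0],"twist":[0,0,0],"jaw":85}]'|egrep 'pos|contact'
python3 - <<'E'
from h import *
I=[]
for n,c in(("top",(150,265,340,450)),("scene",(190,300,190,300))):
    P=cams.get_image(n);I.append(cv2.resize(P["pixels"][c[0]:c[1],c[2]:c[3]],(400,400)))
save({"pixels":np.hstack(I)},"pics/c9.png")
E
```

```text
tool_pos: [552.9, -242.1, 130.7]
contact_force: [-0.4, 0.1, 0.0]
tool_pos: [552.1, -241.7, 114.5]
contact_force: [-0.6, 0.6, -0.1]
```

View pics/c9.png

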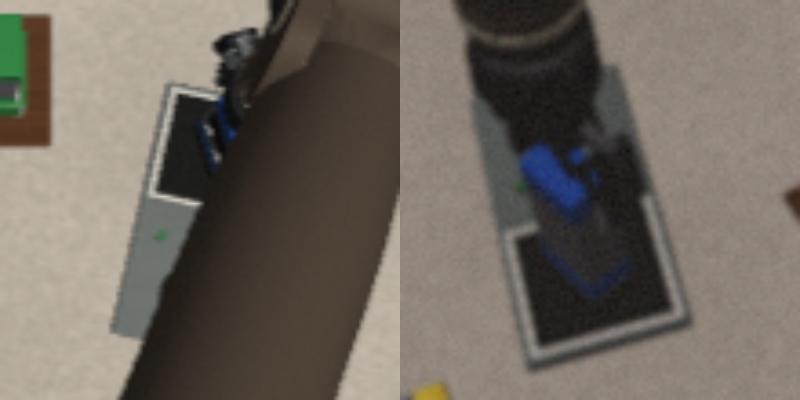

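The fingers straddle the head and the reader is still upright. Now I close and lift.

```bash
python3 -m handwheel '[{"offset":[0,0,0],"twist":[0,0,0],"jaw":65},{"offset":[0,0,0],"twist":[0,0,0],"jaw":60},{"offset":[0,0,0],"twist":[0,0,0],"jaw":54},{"offset":[0,0,0],"twist":[0,0,0],"jaw":40},{"offset":[0,0,0],"twist":[0,0,0],"jaw":40}]' 50; python3 -m handwheel '[{"offset":[0,0,0],"twist":[0,0,0],"jaw":40},{"offset":[0,0,0],"twist":[0,0,0],"jaw":40},{"offset":[0,0,-10],"twist":[0,0,0],"jaw":40},{"offset":[0,0,-30],"twist":[0,0,0],"jaw":40},{"offset":[0,0,-40],"twist":[0,0,0],"jaw":40}]' ;python3 -m handwheel '[{"offset":[0,0,-40],"twist":[0,0,0],"jaw":40},{"offset":[0,0,-25],"twist":[0,0,0],"jaw":40},{"offset":[0,0,0],"twist":[0,0,0],"jaw":40}]'>/dev/null; python3 go.py 626 52 270 0
python3 - <<'E'
from kin import *
q,e=ik(np.array([626,52,115.]),Ro.from_matrix(np.array([[0,1,0],[1,0,0],[0,0,-1.]])),D([5,30,0,60,0,90]));print(e,np.degrees(q))
q,e=ik(np.array([626,52,260.]),Ro.from_matrix(np.array([[0,1,0],[1,0,0],[0,0,-1.]])),D([5,30,0,60,0,90]));print(e,np.degrees(q))
E
```

```text
time_s: 27.25
tool_pos: [555.5, -242.9, 117.6]
eef_rot: [0.002, 0.61, 0.792, -0.0]
contact_force: [0.6, -0.2, 5.5]
width: 55.6
gripper_force: 54.7
time_s: 27.75
tool_pos: [553.1, -241.7, 194.7]
eef_rot: [-0.003, 0.61, 0.792, -0.001]
contact_force: [0.4, -0.4, -4.0]
width: 55.3
gripper_force: 54.6
t 28.05 pos [ 555.89 -242.86  265.27] q [-23.57  16.25  13.17  86.53  -0.07  51.65] w 55.4 gf 54.880751967430115 F [ 0.74  0.27 -3.49]
axes [[-0.26  0.97 -0.01]
 [ 0.97  0.26  0.  ]
 [ 0.01 -0.   -1.  ]]
offset now [267.19 143.05  -5.46]
twist deg [ 0.29  0.26 14.78] offset after twist [294.86  70.11  -4.73]
1.1641191122180317e-10 [ 4.74849209e+00  1.95645867e+01 -1.20542682e+00  6.92299865e+01
  2.50763315e-12  9.47484921e+01]
4.547473508864641e-15 [4.74849209e+00 1.90648149e+01 1.63090754e+01 8.72442605e+01
 1.43302317e-15 9.47484921e+01]
```

```bash
python3 -m handwheel '[{"offset":[0,0,-20],"twist":[0.3,0.3,7],"jaw":40},{"offset":[0,0,-25],"twist":[0,0,7.7],"jaw":40},{"offset":[20,-6,0],"twist":[0,0,0],"jaw":40},{"offset":[40,-10,0],"twist":[0,0,0],"jaw":40},{"offset":[40,-10,0],"twist":[0,0,0],"jaw":40}]'>/dev/null
python3 -m handwheel '[{"offset":[45,-10,0],"twist":[0,0,0],"jaw":40},{"offset":[45,0,0],"twist":[0,0,0],"jaw":40},{"offset":[45,0,0],"twist":[0,0,0],"jaw":40},{"offset":[40,0,0],"twist":[0,0,0],"jaw":40},{"offset":[20,0,0],"twist":[0,0,0],"jaw":40}]'>/dev/null
python3 -m handwheel '[{"offset":[0,0,0],"twist":[0,0,0],"jaw":40}]'>/dev/null
python3 go.py 626 52 270 0
python3 - <<'E'
from fit import *
# joint fit of the pocket row geometry: rim outlines from masks, z fixed
Ps=[cams.get_image(n) for n in("top","scene")]
for th,y in(("pocket_blue",53),("pocket_yellow",223)):
  for P in Ps:
    r=cams.trace(P,th)
    if r:
        m=r[0]["mask"];b=r[0]["box"]
        f=minimize(lambda d:1-(lambda s:(s&M).sum()/(s|M).sum())(sil(P,corners([d[0],d[1],10,0],(72,52,50)))),[624,y],method="Nelder-Mead",options=dict(initial_simplex=[[624,y],[630,y],[624,y+6]])) if (M:=cv2.resize(m.astype(np.uint8),None,fx=4,fy=4,interpolation=0)) is not None else 0
        print(th,round(r[0]["score"],2),b,f.x,f.fun)
E
```

```text
t 29.15 pos [517.69  55.05 304.99] q [ 5.94  7.92  7.8  90.42  0.23 95.62] w 55.6 gf 55.897695422172546 F [ 0.69  0.49 -3.78]
axes [[-0.01  1.    0.  ]
 [ 1.    0.01 -0.01]
 [-0.01  0.   -1.  ]]
offset now [ -3.75 108.62  33.94]
twist deg [-0.55 -0.17  0.32] offset after twist [ -3.05 108.31  34.99]
pocket_blue 0.9 [335.2, 212.0, 28.3, 41.8] [627.23  46.99] 0.04096033741584881
pocket_yellow 0.66 [253.9, 160.0, 18.9, 23.3] [629.46 224.49] 0.023604240282685485
pocket_yellow 0.94 [390.1, 192.7, 23.9, 30.0] [631.92 216.37] 0.1636191133344833
```

```bash
python3 -m handwheel '[{"offset":[-3,25,15],"twist":[-0.5,0,0.3],"jaw":40},{"offset":[0,40,20],"twist":[0,0,0],"jaw":40},{"offset":[0,30,20],"twist":[0,0,0],"jaw":40},{"offset":[0,14,20],"twist":[0,0,0],"jaw":40},{"offset":[0,0,20],"twist":[0,0,0],"jaw":40}]'>/dev/null
python3 -m handwheel '[{"offset":[0,0,17],"twist":[0,0,0],"jaw":40},{"offset":[0,0,0],"twist":[0,0,0],"jaw":40}]'>/dev/null
python3 go.py 627 51 185 0
python3 - <<'E'
from fit import *
S=6;I=[];tp=read_state()["tool_pos"]
for n,(r0,c0,h,w) in(("top",(135,275,90,65)),("scene",(170,310,90,65))):
    P=cams.get_image(n);im=cv2.resize(P["pixels"],None,fx=S,fy=S,interpolation=cv2.INTER_LINEAR)
    def poly(X,col):
        uv=((np.array([proj(P,x) for x in X])+.5)*S).astype(np.int32);cv2.polylines(im,[uv],True,col,1)
    def rect(x,y,z,a,b): return [[x+i*a/2,y+j*b/2,z] for i,j in((-1,-1),(-1,1),(1,1),(1,-1))]
    poly(rect(627,51,60,72,52),(255,255,0));poly(rect(627,51,60,64,44),(255,255,0))
    zf=tp[2]-105.6
    poly(rect(tp[0],tp[1],zf,56,36),(255,0,255));poly(rect(tp[0],tp[1],zf+140,56,36),(0,255,255))
    I.append(im[r0*S:(r0+h)*S,c0*S:(c0+w)*S])
save({"pixels":np.hstack(I)},"pics/c10.png")
E
```

```text
t 30.15 pos [626.46  48.28 192.09] q [ 4.35 18.8   7.45 78.78  0.13 94.66] w 55.1 gf 55.93281447887421 F [-0.4  -0.82 -3.64]
axes [[ 0.01  1.    0.  ]
 [ 1.   -0.01 -0.  ]
 [-0.    0.   -1.  ]]
offset now [2.71 0.55 7.09]
twist deg [-0.15 -0.12 -0.31] offset after twist [2.72 0.54 7.09]
```

View pics/c10.png

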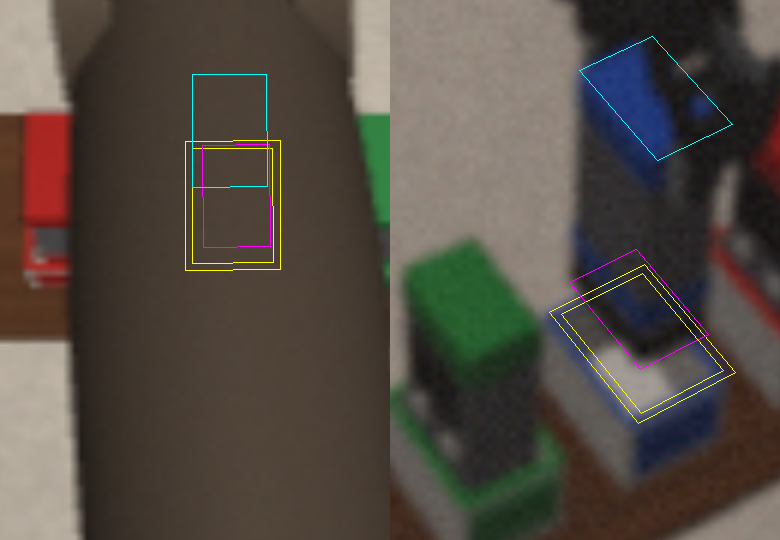

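The scene crop shows the held reader just behind and above the blue rim. The drawn outlines differ from the real edges by only a few pixels. I measure the reader's offset to the pocket in the same camera with an edge fit.

```bash
cat > edge.py <<'E'
from fit import *
def score(P,img,edges):
    g=cv2.GaussianBlur(img.astype(np.float32),(0,0),.8);gx=cv2.Sobel(g,cv2.CV_32F,1,0);gy=cv2.Sobel(g,cv2.CV_32F,0,1)
    t=0
    for A,B in edges:
        a,b=np.array(proj(P,A)),np.array(proj(P,B));n=np.array([-(b-a)[1],(b-a)[0]]);n/=np.linalg.norm(n)
        s=np.linspace(.08,.92,40)[:,None];q=(a+(b-a)*s).astype(np.float32)
        v=cv2.remap(gx,q[:,0],q[:,1],1)[:,0]*n[0]+cv2.remap(gy,q[:,0],q[:,1],1)[:,0]*n[1]
        t+=np.abs(v.mean(0)).sum()*np.linalg.norm(b-a)
    return t
def search(P,img,f,c,R=9,step=.5):
    g=np.arange(-R,R+.1,step);S=np.array([[score(P,img,f(c[0]+dx,c[1]+dy)) for dy in g] for dx in g])
    i,j=np.unravel_index(S.argmax(),S.shape);return c[0]+g[i],c[1]+g[j],S.max()/np.median(S)
def box(x,y,z0,z1,a,b):
    p={(i,j,k):[x+i*a/2,y+j*b/2,(z0,z1)[k]] for i in(-1,1) for j in(-1,1) for k in(0,1)};return p
def reader(zf):
    def f(x,y):
        p=box(x,y,zf,zf+140,56,36)
        return [(p[-1,-1,0],p[1,-1,0]),(p[1,-1,0],p[1,1,0]),(p[-1,-1,0],p[-1,-1,1]),(p[1,-1,0],[x+28,y-18,zf+90]),(p[1,1,0],[x+28,y+18,zf+90]),(p[-1,-1,1],p[1,-1,1])]
    return f
def pocket(x,y):
    p=box(x,y,10,60,72,52);q=box(x,y,10,60,64,44);R=[]
    for b in(p,q):
        k=[(-1,-1),(1,-1),(1,1),(-1,1)];R+=[(b[(*k[i],1)],b[(*k[(i+1)%4],1)]) for i in range(4)]
    return R+[(p[1,-1,0],p[1,-1,1]),(p[-1,-1,0],p[-1,-1,1]),(p[1,1,0],p[1,1,1])]
E
python3 - <<'E'
from edge import *
im0=cv2.cvtColor(cv2.imread("pics/scene0.png"),cv2.COLOR_BGR2RGB);t0=cv2.cvtColor(cv2.imread("pics/top0.png"),cv2.COLOR_BGR2RGB)
P=cams.get_image("scene");T=cams.get_image("top");tp=read_state()["tool_pos"]
print("tcp",tp,"reader scene",search(P,P["pixels"],reader(tp[2]-105.6),tp[:2]))
print("blue scene",search(P,im0,pocket,(627,49)),"top",search(T,t0,pocket,(627,52)))
print("yellow scene",search(P,im0,pocket,(627,219)),"top",search(T,t0,pocket,(627,222)))
E
```

```text
tcp [628.19  49.11 196.82] reader scene (np.float64(628.6883556974556), np.float64(46.60615412840981), np.float64(1.7097442041819095))
blue scene (np.float64(626.0), np.float64(49.0), np.float64(1.4812163725177152)) top (np.float64(627.5), np.float64(52.0), np.float64(1.48031029754633))
yellow scene (np.float64(632.5), np.float64(214.5), np.float64(1.477293531920753)) top (np.float64(629.0), np.float64(222.5), np.float64(1.1269009560395689))
```

```bash
python3 - <<'E'
from edge import *
P=cams.get_image("scene");P2=cams.get_image("scene");tp=read_state()["tool_pos"];print(tp)
im=(P["pixels"].astype(np.float32)+P2["pixels"])/2
for d in(-101,-103.5,-105.6,-108,-111): print(d,search(P,im,reader(tp[2]+d),tp[:2]))
E
```

```text
[628.21  49.38 196.91]
-101 (np.float64(631.7077568776093), np.float64(45.38351109685163), np.float64(1.7450000952320306))
-103.5 (np.float64(629.7077568776093), np.float64(46.88351109685163), np.float64(1.7361572916638879))
-105.6 (np.float64(628.7077568776093), np.float64(47.38351109685163), np.float64(1.7082461394939128))
-108 (np.float64(627.2077568776093), np.float64(48.88351109685163), np.float64(1.6914417008788225))
-111 (np.float64(625.7077568776093), np.float64(49.88351109685163), np.float64(1.6933618950322056))
```

```bash
python3 -m handwheel '[{"offset":[2,-2,10],"twist":[0,0,-0.3],"jaw":40},{"offset":[0,0,12],"twist":[0,0,0],"jaw":40},{"offset":[0,0,4],"twist":[0,0,0],"jaw":40},{"offset":[0,0,0],"twist":[0,0,0],"jaw":40},{"offset":[0,0,0],"twist":[0,0,0],"jaw":40}]'|egrep 'pos|contact'; for i in 1 2 3 4; do python3 -m handwheel '[{"offset":[0,0,2],"twist":[0,0,0],"jaw":40},{"offset":[0,0,0],"twist":[0,0,0],"jaw":40}]'|egrep 'pos|contact'; done; python3 go.py 626 51 120 0
```

```text
tool_pos: [625.6, 51.6, 169.2]
contact_force: [0.3, -0.1, -3.7]
tool_pos: [625.9, 51.6, 167.5]
contact_force: [-0.3, -0.2, -3.7]
tool_pos: [625.7, 51.6, 165.2]
contact_force: [-1.1, 0.1, -4.6]
tool_pos: [625.7, 51.6, 163.1]
contact_force: [0.6, 0.2, -3.5]
tool_pos: [625.7, 51.6, 161.1]
contact_force: [0.8, 0.2, -4.3]
t 31.75 pos [625.66  51.6  161.07] q [ 4.65 18.69  3.41 74.56  0.13 94.57] w 55.1 gf 56.077285408973694 F [ 0.82  0.16 -4.26]
axes [[-0.  1.  0.]
 [ 1.  0.  0.]
 [ 0.  0. -1.]]
offset now [-0.71  0.24 41.07]
twist deg [ 0.14 -0.15  0.08] offset after twist [-0.6   0.34 41.07]
```

Entered the pocket with no contact. Continuing down.

```bash
for i in 1 2 3 4; do python3 -m handwheel '[{"offset":[0,0,4],"twist":[0,0,0],"jaw":40},{"offset":[0,0,4],"twist":[0,0,0],"jaw":40},{"offset":[0,0,0],"twist":[0,0,0],"jaw":40}]'|egrep 'pos|contact'; done
```

```text
tool_pos: [625.4, 51.6, 152.4]
contact_force: [-0.2, 0.4, -4.0]
tool_pos: [625.4, 51.6, 144.5]
contact_force: [0.4, 0.1, -4.5]
tool_pos: [625.5, 51.6, 136.6]
contact_force: [-0.1, -0.3, -3.9]
tool_pos: [625.5, 51.7, 128.6]
contact_force: [0.2, -0.2, -4.6]
```

```bash
python3 -m handwheel '[{"offset":[0,0,3],"twist":[0,0,0],"jaw":40},{"offset":[0,0,3],"twist":[0,0,0],"jaw":40},{"offset":[0,0,0],"twist":[0,0,0],"jaw":40}]'|egrep 'pos|contact'; for i in 1 2; do python3 -m handwheel '[{"offset":[0,0,1],"twist":[0,0,0],"jaw":40},{"offset":[0,0,0],"twist":[0,0,0],"jaw":40}]'|egrep 'pos|contact'; done
```

```text
tool_pos: [625.6, 51.7, 122.8]
contact_force: [-1.0, 0.0, -4.3]
tool_pos: [625.9, 51.7, 122.3]
contact_force: [0.2, 0.5, -4.0]
tool_pos: [625.9, 51.7, 121.4]
contact_force: [-0.4, 0.6, -3.3]
```

```bash
for i in 1 2; do python3 -m handwheel '[{"offset":[0,0,1],"twist":[0,0,0],"jaw":40},{"offset":[0,0,0],"twist":[0,0,0],"jaw":40}]'|egrep 'pos|contact'; done
```

```text
tool_pos: [625.9, 51.7, 120.3]
contact_force: [0.7, 0.0, -3.5]
tool_pos: [626.0, 51.7, 119.7]
contact_force: [-0.6, 0.1, -0.8]
```

Floor contact came at TCP 119.7; I had predicted 120.6. Releasing and rising.

```bash
python3 -m handwheel '[{"offset":[0,0,0],"twist":[0,0,0],"jaw":58},{"offset":[0,0,0],"twist":[0,0,0],"jaw":64},{"offset":[0,0,0],"twist":[0,0,0],"jaw":85},{"offset":[0,0,0],"twist":[0,0,0],"jaw":85},{"offset":[0,0,0],"twist":[0,0,0],"jaw":85}]'|egrep 'contact|width|gripper'; python3 -m handwheel '[{"offset":[0,0,-8],"twist":[0,0,0],"jaw":85},{"offset":[0,0,-15],"twist":[0,0,0],"jaw":85},{"offset":[0,0,-30],"twist":[0,0,0],"jaw":85},{"offset":[0,0,-40],"twist":[0,0,0],"jaw":85},{"offset":[0,0,-40],"twist":[0,0,0],"jaw":85}]'>/dev/null; python3 -m handwheel '[{"offset":[0,-35,-15],"twist":[0,0,0],"jaw":85},{"offset":[0,-45,0],"twist":[0,0,0],"jaw":85},{"offset":[0,-45,0],"twist":[0,0,0],"jaw":85},{"offset":[0,-45,0],"twist":[0,0,0],"jaw":85},{"offset":[0,0,0],"twist":[0,0,0],"jaw":85}]'>/dev/null; python3 -m handwheel '[{"offset":[0,0,0],"twist":[0,0,0],"jaw":85}]'
python3 - <<'E'
from edge import *
for n in("scene","top"):
    P=cams.get_image(n)
    if n=="scene": print([(z,search(P,P["pixels"],lambda x,y:[(a,b) for a,b in reader(z)(x,y) if b[2]>z+130 and a[2]>z+130 or (a[2]==z and b[2]==z+140 and 0)]+[(box(x,y,z,z+140,56,36)[i,-1,1],[x+i*28,y-18,62]) for i in(-1,1)],(626,50))) for z in(15,20)])
    print(n,[(round(r["score"],2),r["box"]) for r in cams.find_in(P,"reader_blue")[:1]],[proj(P,(626+i*28,50+j*18,155)) for i,j in((-1,-1),(1,1))])
E
```

```text
contact_force: [-0.1, -0.3, 0.2]
width: 85.1
gripper_force: 0.0
time_s: 35.65
tool_pos: [455.1, 51.1, 268.3]
eef_rot: [0.001, 0.707, 0.708, 0.003]
contact_force: [0.1, -0.4, 0.9]
width: 85.0
gripper_force: 0.0
[(15, (np.float64(630.0), np.float64(49.0), np.float64(1.6583993164306945))), (20, (np.float64(632.0), np.float64(47.5), np.float64(1.7182588736757762)))]
scene [] [(np.float64(340.6614730169287), np.float64(199.7779190311504)), (np.float64(364.9092342772407), np.float64(208.49107722866867))]
top [] [(np.float64(318.76837972684706), np.float64(171.10649825272358)), (np.float64(306.95251356223133), np.float64(153.39884997004947))]
```

```bash
python3 - <<'E'
from h import *
for n in("top","scene"):
    P=cams.get_image(n);h=cv2.cvtColor(P["pixels"],cv2.COLOR_RGB2HSV);m=(abs(h[...,0].astype(int)-112)<12)&(h[...,1]>130)&(h[...,2]>100)
    k,l,s,c=cv2.connectedComponentsWithStats(m.astype(np.uint8));e=proj(P,(626,50,155));i=min((i for i in range(1,k) if s[i,4]>40),key=lambda i:np.hypot(*(c[i]-e)))
    print(n,s[i],c[i],"expected top face",np.round(e,1))
    print([ (r["score"],r["box"]) for r in cams.trace(P,"reader_blue")[:2]],[ (r["score"],r["box"]) for r in cams.find_in(P,"check_top")[:1]])
E
```

```text
top [413  81  11  10 109] [417.95412844  85.4587156 ] expected top face [312.8 162.2]
[(0.45, [390.2, 227.7, 5.5, 9.3]), (0.31, [331.9, 152.5, 13.8, 26.5])] [(0.57, [383.2, 227.0, 15.4, 14.4])]
scene [343 197  20  17 196] [352.46938776 205.10714286] expected top face [352.7 204.1]
[(0.55, [342.2, 196.0, 24.2, 43.1])] [(0.64, [228.3, 215.1, 9.3, 14.5])]
```

The scene view puts the head at (352.5,205.1), against an expected (352.7,204.1) for a fully seated reader. The arm is clear, so I hand in.

```bash
python3 -c "
from rig import job_done
print(job_done())"
```

```text
the job is handed in; nothing more can be done
None
```

The blue reader was checked in on the pad with the button pressed and released, then put away foot down in the blue pocket. The final scene image shows it fully seated; the top view was blocked by the arm. The job is handed in, with no verdict returned.

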